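Slide the notched plate off the granite and set it on the tilted brazing rest

TASK

The thin steel plate lies flat on the granite, where it is hard to get hold of: slide it until its plain end sticks out a good three centimetres over the edge, grip it by that overhanging end and lift it off. Then lay it flat on the sloping rest of the brazing fixture with its notch around the key and its notched end home against the ledge, and let go. Do not drop the plate, and leave the square, the tin and the tube shell where they are.

Things in the scene. Friction and masses are not known exactly. Their poses are not given: they have to be found in the camera images.
- granite: Black granite surface plate, fixed on the bench: 200 (x) x 300 (y) x 50 mm thick on 10 mm feet; its flat top is 60 mm above its origin (centre of the underside, on the bench). Its +x edge, 100 mm from the origin, is the long edge away from the robot (x within 0.15 rad of the robot's x). The space beyond that edge is free.
- plate: Flat bare steel plate, 120 (x) x 56 (y) x 4 mm thick (z), about 0.2 kg, loose on the granite. Origin: centre of its underside. The -x end, towards the robot, has a square notch in the middle, 16 mm wide, 18 mm deep, between two 20 mm prongs; the +x end is plain, 20 to 75 mm short of the granite's +x edge at first. Pushed out more than about 55 mm it tips off. Holes are only marks.
- notch_end (a point): Point in the middle of the plate's notched -x end (in the notch's mouth, level with the prong ends), at half thickness. Axes as the plate's.
- plain_end (a point): Point in the middle of the plate's plain +x end, at half thickness. Axes as the plate's.
- fixture: Fixed brazing fixture: grey iron base 150 (x) x 90 (y) x 14 mm, origin at the centre of its underside on the bench, and a steel tilting rest hinged at the -x (robot) side, 55 mm above the bench, rising towards +x. Beside the upper half of the rest fingers meet nothing above the base.
- foot (a point): Foot of the rest's flat seating face, middle of the corner of face and ledge. Axes: x up the slope, y across, z square out of the face. Slope locked at 27 to 41 degrees from level (read it here). Face 85 mm long (x 0 to 85), 36 wide, 10 thick: fingers can straddle it, and a seated plate sticks out 35 mm beyond its top. Ledge: x -8 to 0, 50 wide, 10 mm proud.
- square: Bystander: small engineer's square lying on the granite on its -y side, dark stock 14 x 52 x 14 mm and thin blade 75 mm along x. Origin: underside, near the middle.
- flux_tin: Bystander: white round tin with steel lid, 62 mm across, 52 mm high, standing on the bench beyond the work. Origin: centre of the underside.
- bb_shell: Bystander: short steel tube (bottom bracket shell) standing on end, 40 mm across, 68 mm high, on the bench beyond the work. Origin: centre of the underside.
- key (a point): Locating key of the rest: dark steel block against the ledge in the middle of the face, 14 mm along the slope, 12 mm wide, 9 mm proud. This point: centre of its outer face, at (7, 0, 9) mm in foot's axes. Seated plate: x up the slope, prongs on the ledge either side of the key, notch_end at (0, 0, 2) mm from foot. Plate, face and granite are smooth (friction about 0.25): let go, it slides down a little.
Not all that is in view belongs to the job. Several things have the shape of the plate; the one meant has the colours described above.

How it is judged:
On the way, in this order (a step that is already met when the one before it is completed fails the run):
1. the plate lies flat on the granite with the middle of its plain end at least 18 mm out over an edge ((x of plain_end in the frame of granite above 0.118 m or x of plain_end in the frame of granite below -0.118 m or y of plain_end in the frame of granite above 0.168 m or y of plain_end in the frame of granite below -0.168 m) and angle between plate's own z axis and vertical below 0.06 rad and z of plate in the frame of granite between 0.057 and 0.063 m), for 0.2 s.
2. the plate is held in the fingers, lifted off the granite (contact force between the fingers and plate above 1 N and contact force between plate and granite below 0.05 N and height (world z) of plain_end above 0.08 m), for 0.2 s.
At the end, for the whole second after the job is handed in: The plate lies at rest and released on the tilted rest: flat on its face (within 0.06 rad), pointing up the slope (within 0.12 rad), notch around the key (middle of the notched end within 4 mm of the foot's middle) and prongs against the ledge (within 4 mm) (x of notch_end in the frame of foot between -0.003 and 0.004 m and y of notch_end in the frame of foot between -0.004 and 0.004 m and z of notch_end in the frame of foot between -0.001 and 0.005 m and angle between the z axis of plate and the z axis of foot, either way round below 0.06 rad and angle between the x axis of plate and the x axis of foot, either way round below 0.12 rad and linear speed of plate below 0.02 m/s and contact force between the fingers and plate below 0.05 N); the robot touches nothing.
It fails at once if the plate falls towards the bench (height (world z) of plate below 0.04 m).
It fails at once if the plate is dropped or flung (over 0.5 m/s with no finger on it) (linear speed of plate above 0.5 m/s and contact force between the fingers and plate below 0.01 N).
It fails at once if the square, tin or tube shell is moved more than 20 mm (distance of any of square, flux_tin, bb_shell from where it was at the start of the episode above 0.02 m).
It also fails if it takes over 59 s, if anything falls off the work surface, if the arm or the gripper's body presses on something with over 40 N, if the wrist force passes 120 N, or if a joint passes its speed limit or range.

ROBOT

A 6-joint arm with a two-finger parallel gripper is mounted at the origin on the work surface. World frame = base frame: x ahead of the robot, y to its left, z up, the work surface at z = 0. Lengths are in m, angles in rad, forces in N, time in s.
With the tool pointing down it reaches from about 0.275 to 0.875 m from the base axis. Payload 12.5 kg.
Tool frame: the origin (TCP) lies midway between the tips of the shut fingers; the grasp point (between the pads) lies 19 mm behind it; x points along the fingers, y is the direction in which the jaws open and shut, and the axes are right-handed (so a half turn about x gives the same grasp; the last joint's range is limited). The gripper opens to 85 mm and grips with 20 to 120 N. Pads are 22 mm wide; open, the fingers measure 114 mm over their backs; the gripper's body (76 mm by 85 mm) begins 54 mm behind the grasp point. The pads swing forward as they close: fully open they stand 13 mm farther back than shut.
Start: joints at [-1.252, 0.351, 1.652, -0, 1.139, -0.085], TCP at [0.216, -0.506, 0.231] pointing down, gripper open.
Joint ranges: [-2.75, 2.75], [-0.79, 2.1], [0.01, 2.65], [-1.57, 4.71], [0.07, 3.14], [-2.87, 2.87]. Speed limits (rad/s): [2.22, 2.22, 2.79, 3.14, 3.14, 3.14].

INTERFACE

Orientations are given as a 3x3 rotation matrix whose columns are the frame's x, y, z axes.
In Python, from workcell import manip gives the robot as it stands. The module is installed in compiled form; this text tells all that it offers.
- The arm moves only by the tool jog_arm, never from a script. Its argument "series" is a list of rows, each a list of 6 numbers: the shift along the tool's x, y, z scaled (see below), then the turn, a rotation vector about the tool's x, y, z scaled (see below). A call has 1 to 8 rows; each row is the pose to reach, as a shift and turn from the pose measured when the call began, along the tool's axes at that moment, turning the shorter way round; what a row does not reach only later rows make up. The controller multiplies each number of a shift by 0.8 m and each number of a turn by pi rad. A row lasts 1/8 s, in which the tool goes at most 62.5 mm and 10.7 degrees, less where a joint would pass 70% of its speed; a pose out of reach is approached as far as the arm can. A call with a number of a shift or a turn outside -1 to 1 is refused whole. A call with a gripper value outside its range is refused whole. "claw" is the closure, from 0 (fully open) to 1 (shut), set as the call begins (left out, the last holds). The fingers move at their own pace and stop on an object; the grip force is fixed at half the most. Time passes only in rows, so rows that repeat a pose let the fingers close. It gives the time, the measured TCP pose, the force and the opening at its end, in the units of the state.
- manip.observe(): the state, without advancing time (a new reading comes with each control period).
- manip.get_image(name): name is "scene" or "side" or "wrist"; returns the picture (384x512x3 uint8, blue, green, red); there is no depth.
- manip.camera_model(name): a dict with "fx", "fy", "cx", "cy" (pixels), "R" (3x3) and "t" (3): a world point X has camera coordinates R X + t. Camera axes: x right, y down, z forward; pixel columns grow to the right and rows downward; lengths in m; the calibration is good to about 2 mm. A picture is of the moment at which its call begins: read the wrist's pose just before it. camera_model takes no time and is no camera call; for the wrist camera it gives the pose at the moment of the call.
- manip.job_done(): hands the job in, once; it reports no verdict.
The state is a dict: "time_s": time; "joints": joint angles; "joint_vel": joint speeds; "tau": joint torques, N m; "position": TCP position; "tcp_rot": TCP orientation; "contact_force": force on the tool from outside, world axes, zero at the start; "torque": the same for the moment, N m; "gripper_width": finger opening in m.
Only numpy, scipy, OpenCV 4.12 (cv2) and the standard library are available. Lean on these libraries where they do the work, as an engineer would, in place of code of your own. Each camera call takes 0.05 s, during which the arm holds its last target.

## Working session

There is one attempt and no reset: what is moved stays moved. The work goes in short steps, Python scripts to look and compute and a tool call to move; the robot and the scene stay as the last step left them, time stands still between calls to the robot, and variables do not carry over. Pictures are saved under pics/ and viewed, and the job is handed in when it is done.

Besides the shell and the picture viewer there is one more tool, called as name(argument=value, ...), one argument or row to a line, values as JSON. jog_arm: Moves the arm, as the interface text tells. Shifts and turns lie within -1 to 1; 1 stands for 0.8 m of shift or pi rad of turn. Its arguments: {"type":"object","properties":{"series":{"type":"array"},"claw":{"type":"number"}},"required":["series"]}

```bash
mkdir -p pics
python3 - <<'E'
from workcell import manip
import cv2,numpy as np
np.set_printoptions(precision=4,suppress=True)
print(manip.observe())
for n in ["scene","side","wrist"]:
    c=manip.camera_model(n); print(n,c)
    im=manip.get_image(n); cv2.imwrite(f"pics/{n}0.png",im)
E
```

```text
{'time_s': 0.0, 'joints': array([-1.2516,  0.3513,  1.6525,  0.    ,  1.1391, -0.0846]), 'joint_vel': array([ 0.0001,  0.0013,  0.0003, -0.001 ,  0.0009, -0.0016]), 'tau': array([ -0.    , -50.6109, -29.1411,  -0.0001,   0.0045,  -0.    ]), 'position': array([ 0.216 , -0.5054,  0.2307]), 'tcp_rot': array([[-0.0004,  0.3929, -0.9196],
       [ 0.0012, -0.9196, -0.3929],
       [-1.    , -0.0012, -0.0001]]), 'contact_force': array([ 0.2782,  0.0546, -0.9435]), 'torque': array([-0.0431,  0.0433,  0.0324]), 'gripper_width': 0.08552726612761512}
scene {'fx': 425.63809572681043, 'fy': 425.63809572681043, 'cx': 251.01385145487896, 'cy': 185.47722610207404, 'R': array([[-0.8448,  0.5351,  0.0017],
       [ 0.3242,  0.5144, -0.794 ],
       [-0.4257, -0.6702, -0.608 ]]), 't': array([ 0.4238, -0.1173,  1.4145])}
side {'fx': 365.7014469781108, 'fy': 365.7014469781108, 'cx': 252.4476214052741, 'cy': 191.53246164439923, 'R': array([[-0.9754, -0.2202,  0.0092],
       [-0.1403,  0.588 , -0.7966],
       [ 0.17  , -0.7783, -0.6045]]), 't': array([0.5228, 0.0966, 1.1923])}
wrist {'fx': 327.76677609181525, 'fy': 327.76677609181525, 'cx': 253.15945740094793, 'cy': 193.26694842509195, 'R': array([[ 0.3925, -0.9197, -0.0015],
       [-0.8842, -0.3778,  0.2748],
       [-0.2533, -0.1066, -0.9615]]), 't': array([-0.5491, -0.0349,  0.3796])}
```

View pics/scene0.png

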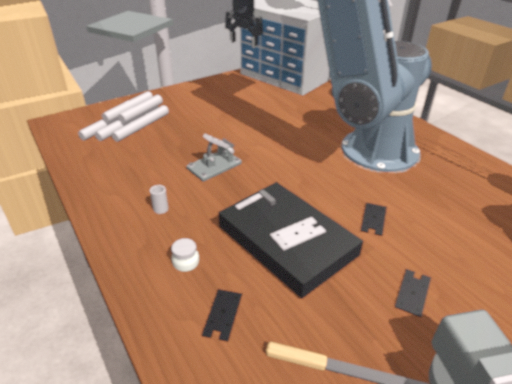

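View pics/side0.png

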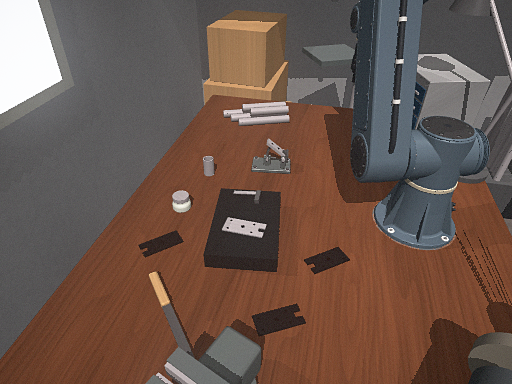

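View pics/wrist0.png

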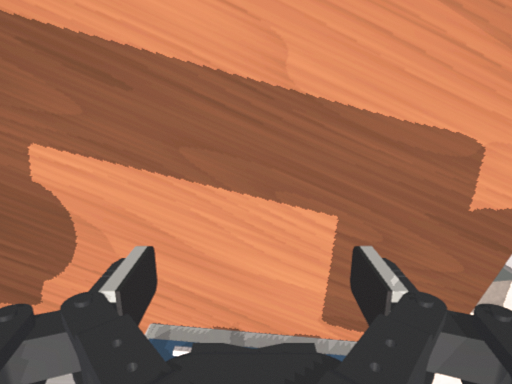

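The scene shows the candidates for the plate. The bright one lies on the granite (scene 300,233), and the dark ones lie on the bench at (222,314), (373,218) and (413,292). I choose the bright steel one on the granite. The fixture is at (213,160), the shell at (160,199), the tin at (185,254), and the square at (257,200). Next I'll enlarge crops.

Run:
```python
import cv2
s=cv2.imread('pics/scene0.png'); d=cv2.imread('pics/side0.png')
def crop(im,x0,y0,w,h,k,n): cv2.imwrite(n,cv2.resize(im[y0:y0+h,x0:x0+w],None,fx=k,fy=k,interpolation=cv2.INTER_CUBIC))
crop(s,210,180,160,120,5,'pics/c_sg.png')
crop(s,180,125,70,60,10,'pics/c_sf.png')
crop(d,200,180,100,100,6,'pics/c_dg.png')
crop(d,245,130,60,50,12,'pics/c_df.png')
```

```text
(no output)
```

View pics/c_sg.png

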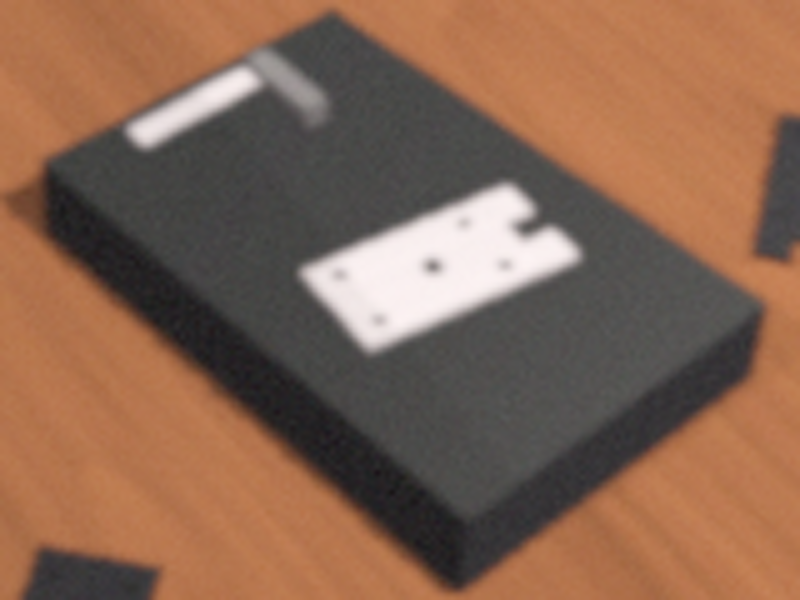

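View pics/c_sf.png

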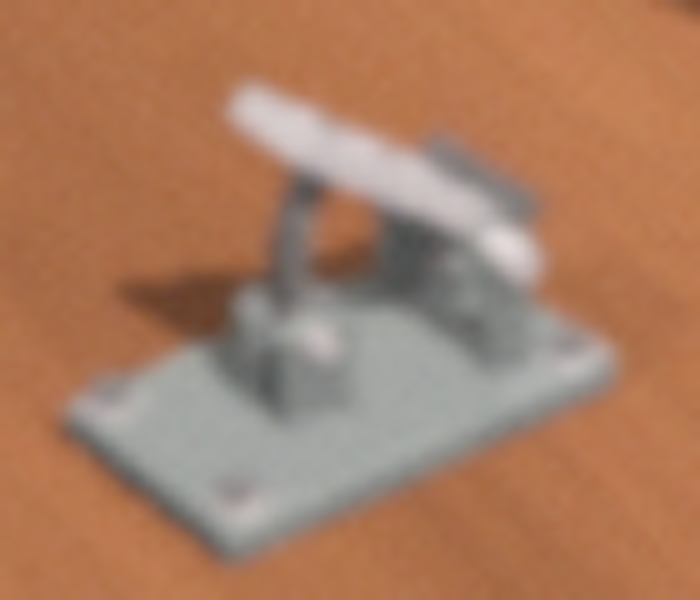

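View pics/c_dg.png

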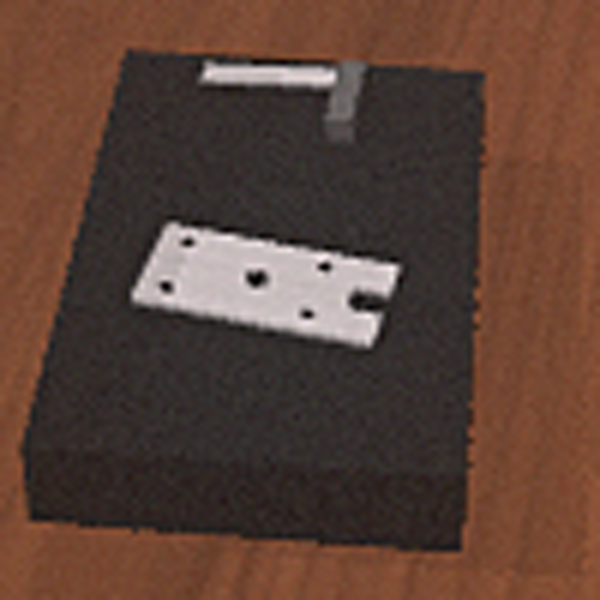

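View pics/c_df.png

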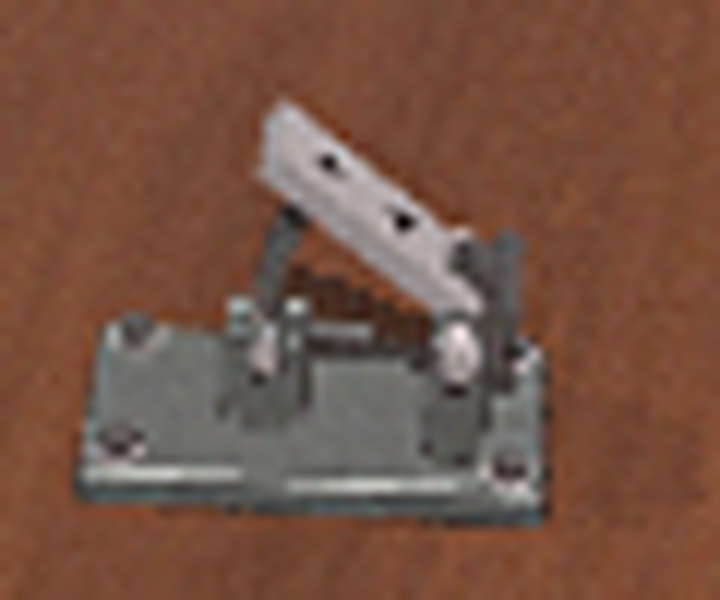

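```bash
cat > h.py <<'E'
import numpy as np,cv2
from scipy.optimize import least_squares
from scipy.spatial.transform import Rotation as Ro
np.set_printoptions(precision=4,suppress=True)
def proj(c,X):
    X=np.atleast_2d(X); p=X@np.array(c['R']).T+c['t']
    return np.c_[c['fx']*p[:,0]/p[:,2]+c['cx'],c['fy']*p[:,1]/p[:,2]+c['cy']]
def Rz(a): return Ro.from_euler('z',a).as_matrix()
def un(l,x0,y0,k): return (np.array(l,float)+.5)/k-.5+[x0,y0]
def fitflat(obs,P0,z,local):
    # obs: list of (cam, idx, px); pose x,y,yaw
    def f(q):
        W=np.array(local)@Rz(q[2]).T+[q[0],q[1],z]
        return np.concatenate([(proj(c,W[i])-p).ravel() for c,i,p in obs])
    r=least_squares(f,P0,loss='soft_l1'); return r.x,f(r.x).reshape(-1,2)
PL=np.array([[.06,.028,0],[.06,-.028,0],[-.06,-.028,0],[-.06,.028,0]])
GR=np.array([[.1,.15,0],[.1,-.15,0],[-.1,-.15,0],[-.1,.15,0]])
E
python3 - <<'E'
from h import *
from workcell import manip
s=manip.camera_model('scene'); d=manip.camera_model('side')
# scene: image left-top ... order local +x+y,+x-y,-x-y,-x+y
so=un([(372,354),(300,270),(512,182),(582,252)],210,180,5)
do=un([(132,300),(170,222),(402,265),(372,347)],200,180,6)
print(fitflat([(s,[0,1,2,3],so),(d,[0,1,2,3],do)],[.5,0,0],.064,PL))
so=un([(462,518),(48,165),(335,10),(762,310)],210,180,5)
do=un([(25,453),(127,50),(485,70),(463,470)],200,180,6)
print(fitflat([(s,[0,1,2,3],so),(d,[0,1,2,3],do)],[.5,0,0],.06,GR))
FB=np.array([[.075,.045,0],[.075,-.045,0],[-.075,-.045,0],[-.075,.045,0]])
so=un([(228,545),(65,415),(612,358)],180,125,10)
do=un([(80,480),(105,320),(545,345),(545,505)],245,130,12)
print(fitflat([(s,[0,1,3],so),(d,[0,1,2,3],do)],[.5,-.3,0],.014,FB))
E
```

```text
(array([ 0.5102,  0.221 , -0.0345]), array([[-0.604 , -1.5443],
       [ 0.5737,  0.3874],
       [-0.8825,  0.9198],
       [-0.7434,  0.4367],
       [ 0.441 ,  0.1861],
       [ 0.017 ,  0.8519],
       [ 0.1836,  0.7832],
       [ 0.7616,  0.0286]]))
(array([0.5151, 0.1854, 0.1297]), array([[ 0.121 ,  0.7445],
       [-1.7742, -0.9995],
       [-0.6815, -0.3239],
       [ 0.7015, -0.9647],
       [-0.6985, -0.7627],
       [ 0.1536,  0.3582],
       [ 0.2441,  0.7915],
       [ 0.4278,  2.013 ]]))
(array([ 0.5086, -0.2075,  0.1473]), array([[ 0.0474, -0.2592],
       [-0.6632, -0.4036],
       [ 0.5334, -0.0367],
       [-0.2279, -0.1487],
       [-0.5697,  0.7911],
       [ 0.1413,  0.4829],
       [ 0.3105, -0.2936]]))
```

```bash
cat >> h.py <<'E'
def plan(st,pos,R):
    R0=np.array(st['tcp_rot']); sh=R0.T@(np.array(pos)-st['position'])/0.8
    rv=Ro.from_matrix(R0.T@np.array(R)).as_rotvec()/np.pi
    d=np.linalg.norm(sh)*.8; a=np.degrees(np.linalg.norm(rv)*np.pi)
    print('row',[round(float(v),4) for v in np.r_[sh,rv]],'rows>=',round(max(d/.0625,a/10.7),1))
def Rdown(psi):
    y=np.array([np.sin(psi),-np.cos(psi),0]); x=np.array([0,0,-1.]); return np.c_[x,y,np.cross(x,y)]
def obs():
    from workcell import manip
    st=manip.observe(); print('t',st['time_s'],'p',st['position'],'F',st['contact_force'],'w',round(float(st['gripper_width']),4)); return st
def snap(n,fn):
    from workcell import manip
    c=manip.camera_model(n); im=manip.get_image(n); cv2.imwrite(fn,im); return c,im
def crop(im,x0,y0,w,h,k,n): cv2.imwrite(n,cv2.resize(im[y0:y0+h,x0:x0+w],None,fx=k,fy=k,interpolation=cv2.INTER_CUBIC))
E
python3 -c "
from h import *
st=obs(); plan(st,[.33,-.25,.27],Rdown(.147)); plan(st,[.40,.225,.24],Rdown(-.0345))"
```

```text
t 0.15 p [ 0.216  -0.5055  0.2309] F [ 0.5653 -1.1046  0.5767] w 0.0854
row [-0.0487, -0.2378, -0.2565, 0.0817, 0.0, 0.0003] rows>= 4.5
row [-0.0107, -0.7494, -0.5702, 0.1395, 0.0, 0.0003] rows>= 12.1
```

jog_arm(
  series=[
    [-0.048, -0.238, -0.256, 0.082, 0, 0],
    [-0.048, -0.238, -0.256, 0.082, 0, 0],
    [-0.048, -0.238, -0.256, 0.082, 0, 0],
    [-0.048, -0.238, -0.256, 0.082, 0, 0],
    [-0.048, -0.238, -0.256, 0.082, 0, 0],
    [-0.048, -0.238, -0.256, 0.082, 0, 0],
    [-0.048, -0.238, -0.256, 0.082, 0, 0],
  ],
  claw=0.6,
)

```text
time_s: 1.02
position: [0.3294, -0.2504, 0.2693]
tcp_rot: [[-0.0, 0.146, -0.989], [0.001, -0.989, -0.146], [-1.0, -0.001, 0.0]]
contact_force: [-0.5, -0.3, 0.3]
gripper_width: 0.0338
```

Run:
```python
from h import *
import json
st=obs()
c,im=snap('wrist','pics/w1.png')
json.dump({k:np.array(v).tolist() for k,v in c.items()},open('w1.json','w'))
```

```text
t 1.025 p [ 0.3294 -0.2504  0.2693] F [-0.4694 -0.2521  0.3338] w 0.0338
```

View pics/w1.png

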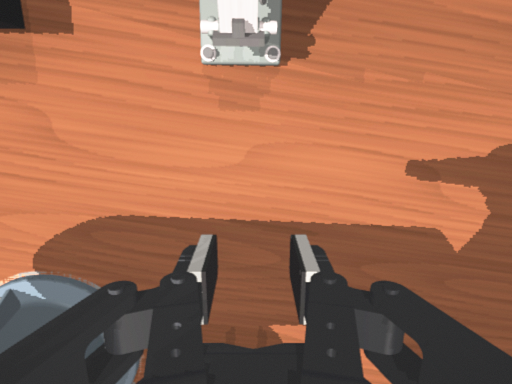

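The wrist view has the fixture cut off at the top (240,30), so I'll move 0.1 m further forward.

jog_arm(
  series=[
    [0.02, 0, -0.125, 0, 0, 0],
    [0.02, 0, -0.125, 0, 0, 0],
    [0.02, 0, -0.125, 0, 0, 0],
  ],
)

```text
time_s: 1.45
position: [0.4292, -0.2365, 0.252]
tcp_rot: [[-0.002, 0.146, -0.989], [0.002, -0.989, -0.146], [-1.0, -0.002, 0.002]]
contact_force: [-1.3, 0.0, -0.2]
gripper_width: 0.0344
```

Run:
```python
from h import *
import json
st=obs()
c,im=snap('wrist','pics/w2.png')
json.dump({k:np.array(v).tolist() for k,v in c.items()},open('w2.json','w'))
crop(im,180,30,130,130,6,'pics/w2c.png')
cv2.imwrite('pics/w2c.png',cv2.resize(im[20:140,160:320],None,fx=5,fy=5,interpolation=cv2.INTER_CUBIC))
```

```text
t 1.45 p [ 0.4292 -0.2365  0.252 ] F [-1.3451  0.0105 -0.1754] w 0.0344
```

View pics/w2.png

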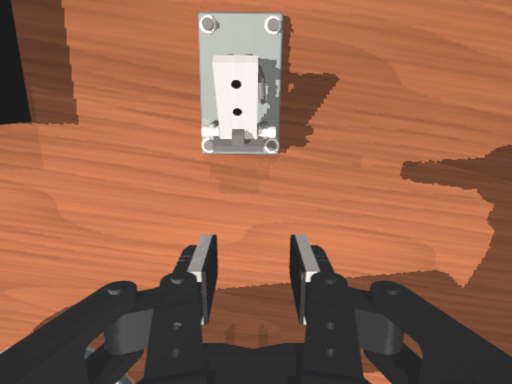

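View pics/w2c.png

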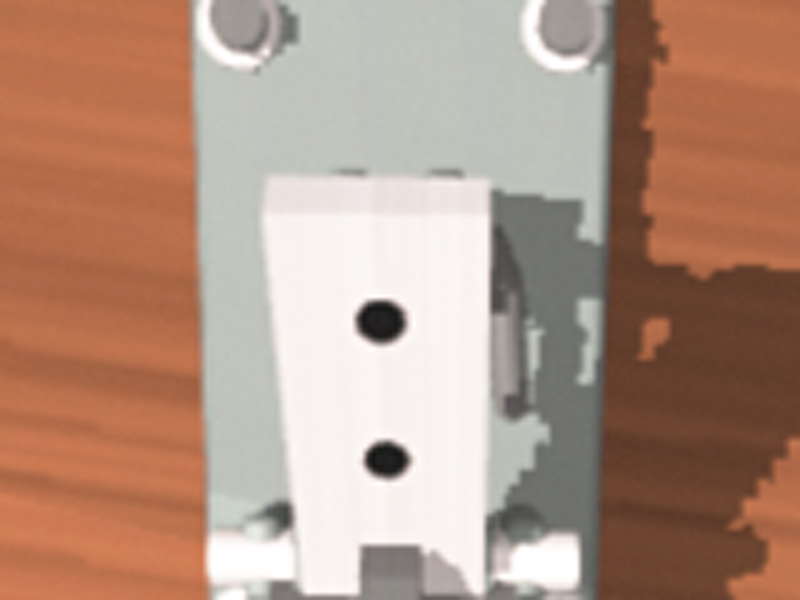

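Run:
```python
from h import *
im=cv2.imread('pics/w2.png')
crop(im,195,115,100,50,8,'pics/w2d.png'); crop(im,190,5,100,70,8,'pics/w2e.png')
```

```text
(no output)
```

View pics/w2d.png

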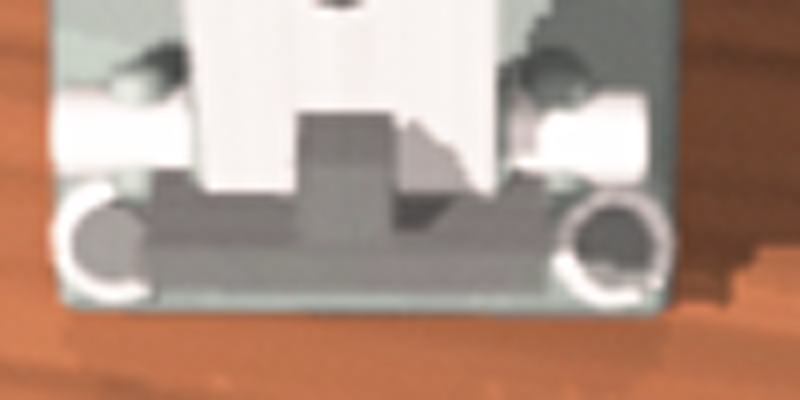

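View pics/w2e.png

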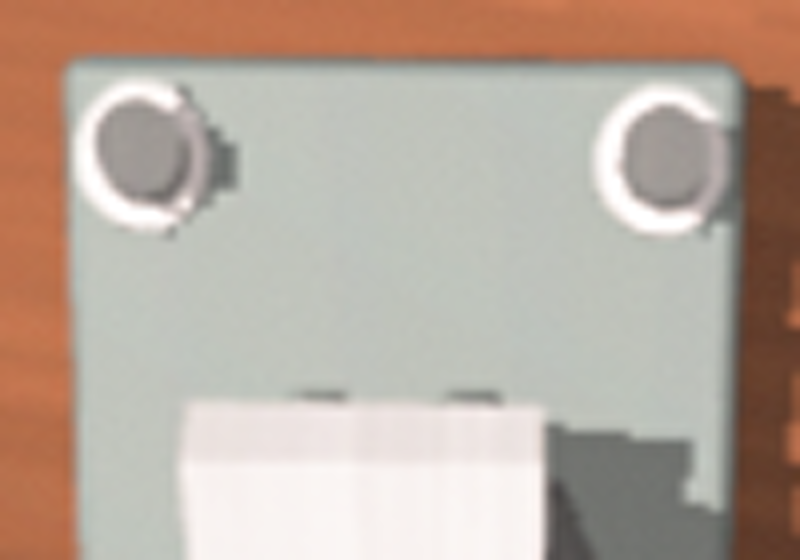

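Run:
```python
from h import *
import json
c=json.load(open('w2.json'))
d=un([(203,193),(497,193),(146,243),(555,243),(150,290),(553,290),(299,112),(390,112),(299,165),(390,165)],195,115,8)
e=un([(182,462),(548,462),(187,403),(548,403)],190,5,8)
L=np.array([(0,18,0),(0,-18,0),(0,25,10),(0,-25,10),(-8,25,10),(-8,-25,10),(14,6,0),(14,-6,0),(14,6,9),(14,-6,9),(85,18,0),(85,-18,0),(85,18,-10),(85,-18,-10)])/1e3
px=np.r_[d,e]
be=np.r_[un([(66,60),(742,60)],190,5,8),un([(58,310),(668,310)],195,115,8)]
B=np.array([(75,45,14),(75,-45,14),(-75,-45,14),(-75,45,14)])[[0,1,3,2]]/1e3
def Rf(q): return Rz(q[3])@Ro.from_euler('y',-q[4]).as_matrix()
def f(q,full=True):
    r=(proj(c,L@Rf(q).T+q[:3])-px).ravel()
    b=(proj(c,B@Rz(q[3]).T+[q[5],q[6],0])-be).ravel()
    return np.r_[r,b]
for loss in ['linear','soft_l1']:
    r=least_squares(f,[.46,-.2,.055,.147,.6,.51,-.2],loss=loss); q=r.x
    print(q,np.degrees(q[4]),'foot in base',Rz(q[3]).T@(q[:3]-[q[5],q[6],0])); 
print(f(q).reshape(-1,2))
J=r.jac; print(np.sqrt(np.diag(np.linalg.inv(J.T@J)))*.4)
```

```text
[ 0.4594 -0.2164  0.0645  0.1376  0.6926  0.5095 -0.2091] 39.68068778852938 foot in base [-0.0506 -0.0004  0.0645]
[ 0.4594 -0.2164  0.0647  0.1375  0.6931  0.5094 -0.209 ] 39.70929543369722 foot in base [-0.0505 -0.0005  0.0647]
[[ 0.5571 -0.533 ]
 [-0.1787 -0.2297]
 [-0.0851  0.6099]
 [-0.3166  1.0387]
 [ 0.1915  0.1836]
 [-0.3144  0.6038]
 [-0.1272 -0.4883]
 [ 0.9422 -0.3835]
 [-0.5414 -0.3321]
 [ 0.7306 -0.2256]
 [-0.2329 -0.1013]
 [-0.1337  0.2838]
 [ 0.1084 -0.2278]
 [-0.1481  0.149 ]
 [-1.2668 -1.065 ]
 [ 0.571  -0.341 ]
 [-0.1717  0.7277]
 [ 0.5643  1.3764]]
[0.0003 0.0001 0.0013 0.0021 0.0089 0.0003 0.0003]
```

```bash
cat >> h.py <<'E'
def Rt(psi,a):  # tool pitched from straight down by a toward +x (a>0), heading psi ; a=-90deg: pointing -x
    x=Rz(psi)@np.array([np.sin(a),0,-np.cos(a)]); y=np.array([np.sin(psi),-np.cos(psi),0]); return np.c_[x,y,np.cross(x,y)]
E
python3 -c "
from h import *
st=obs(); plan(st,[.36,-.235,.20],Rt(.14,.65))"
```

```text
t 1.5 p [ 0.4281 -0.2366  0.2523] F [-0.0699 -1.3434 -0.6576] w 0.0342
row [0.0656, -0.0142, 0.0838, 0.0015, 0.2075, 0.0013] rows>= 3.5
```

jog_arm(
  series=[
    [0.066, -0.014, 0.084, 0, 0.207, 0],
    [0.066, -0.014, 0.084, 0, 0.207, 0],
    [0.066, -0.014, 0.084, 0, 0.207, 0],
    [0.066, -0.014, 0.084, 0, 0.207, 0],
    [0.066, -0.014, 0.084, 0, 0.207, 0],
    [0.066, -0.014, 0.084, 0, 0.207, 0],
  ],
)

```text
time_s: 2.25
position: [0.3588, -0.2358, 0.1996]
tcp_rot: [[0.597, 0.142, -0.789], [0.088, -0.99, -0.112], [-0.797, -0.002, -0.604]]
contact_force: [-0.9, -0.8, 0.5]
gripper_width: 0.0343
```

Run:
```python
from h import *
import json
st=obs(); print(st['tcp_rot'])
c,im=snap('wrist','pics/w3.png')
json.dump({k:np.array(v).tolist() for k,v in c.items()},open('w3.json','w'))
```

```text
t 2.25 p [ 0.3588 -0.2358  0.1996] F [-0.8506 -0.7716  0.4737] w 0.0343
[[ 0.5972  0.1425 -0.7894]
 [ 0.0876 -0.9898 -0.1124]
 [-0.7973 -0.002  -0.6035]]
```

View pics/w3.png

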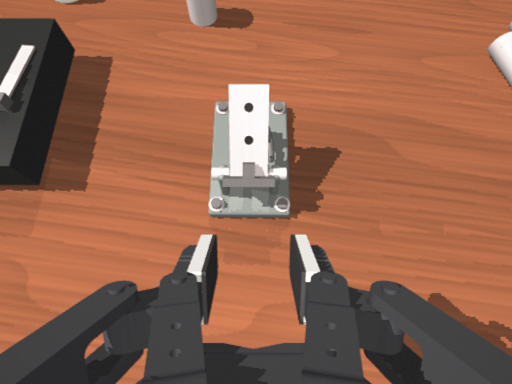

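Run:
```python
from h import *
im=cv2.imread('pics/w3.png')
crop(im,200,75,100,75,8,'pics/w3a.png'); crop(im,200,150,100,75,8,'pics/w3b.png')
```

```text
(no output)
```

View pics/w3a.png

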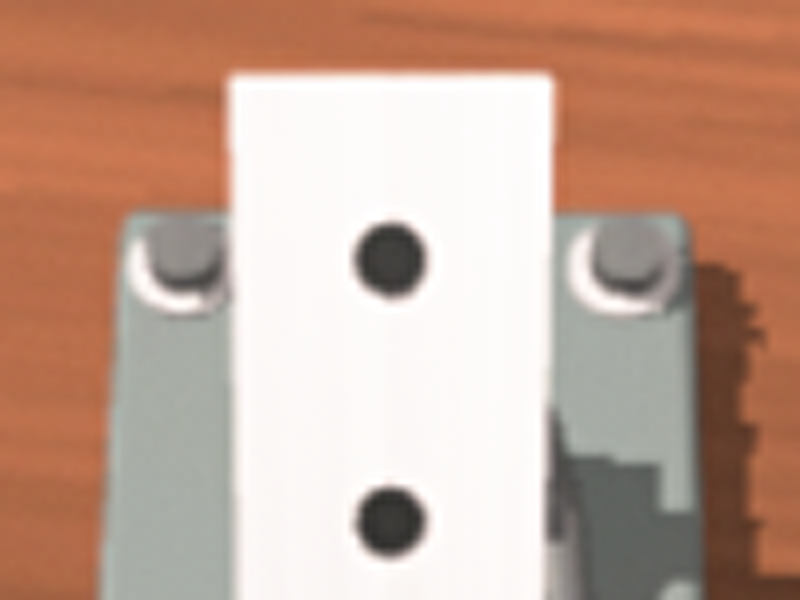

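View pics/w3b.png

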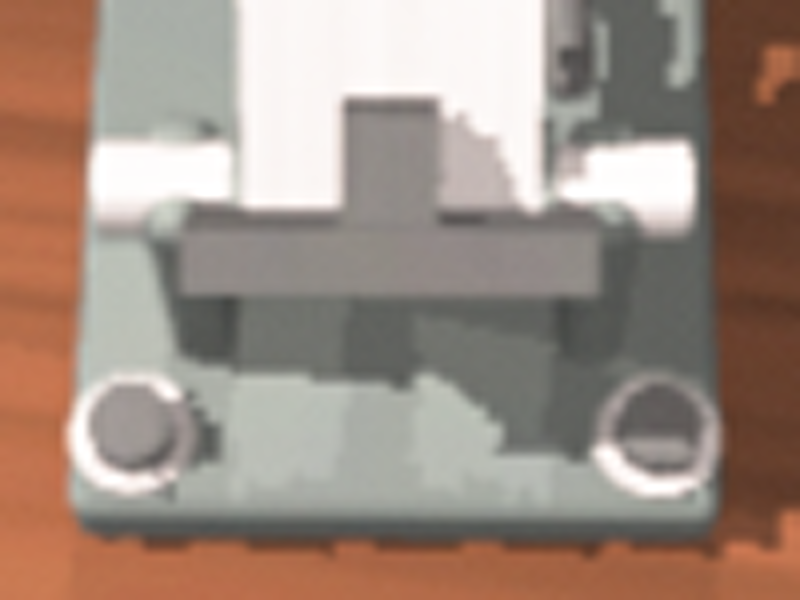

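Run:
```python
from h import *
import json
c2=json.load(open('w2.json'));c3=json.load(open('w3.json'))
d=un([(203,193),(497,193),(146,243),(555,243),(150,290),(553,290),(299,112),(390,112),(299,165),(390,165)],195,115,8)
e=un([(182,462),(548,462),(187,403),(548,403)],190,5,8)
L2=np.array([(0,18,0),(0,-18,0),(0,25,10),(0,-25,10),(-8,25,10),(-8,-25,10),(14,6,0),(14,-6,0),(14,6,9),(14,-6,9),(85,18,0),(85,-18,0),(85,18,-10),(85,-18,-10)])/1e3
p2=np.r_[d,e]
p3=np.r_[un([(229,76),(554,76)],200,75,8),un([(344,96),(438,96),(236,210),(544,210),(182,228),(600,228),(180,296),(603,296)],200,150,8)]
L3=np.array([(85,18,0),(85,-18,0),(14,6,0),(14,-6,0),(0,18,0),(0,-18,0),(0,25,10),(0,-25,10),(-8,25,10),(-8,-25,10)])/1e3
def Rf(q): return Rz(q[3])@Ro.from_euler('y',-q[4]).as_matrix()
def res(q,c,L,p): return (proj(c,L@Rf(q).T+q[:3])-p).ravel()
for nm,f in [('w2',lambda q:res(q,c2,L2,p2)),('w3',lambda q:res(q,c3,L3,p3)),('both',lambda q:np.r_[res(q,c2,L2,p2),res(q,c3,L3,p3)])]:
    r=least_squares(f,[.46,-.2,.055,.147,.6],loss='soft_l1'); q=r.x;J=r.jac
    print(nm,q,np.degrees(q[4]),np.abs(f(q)).max(),np.sqrt(np.diag(np.linalg.inv(J.T@J)))*.4)
print(f(q).reshape(-1,2))
```

```text
w2 [ 0.4594 -0.2164  0.0647  0.1382  0.6927] 39.68978434162095 1.020885011604605 [0.0003 0.0001 0.0013 0.0027 0.0089]
w3 [ 0.4584 -0.2163  0.0639  0.1387  0.652 ] 37.35730636011033 1.0385478900246596 [0.0007 0.0002 0.0011 0.0037 0.0313]
both [ 0.4591 -0.2163  0.0629  0.1383  0.6813] 39.03798944895936 1.190422260587468 [0.0001 0.0001 0.0003 0.0022 0.0048]
[[ 0.6019 -0.408 ]
 [-0.3343 -0.1351]
 [-0.0017  0.6195]
 [-0.5063  1.0055]
 [ 0.267   0.234 ]
 [-0.4931  0.6127]
 [-0.1477 -0.4307]
 [ 0.8463 -0.3366]
 [-0.5605 -0.3942]
 [ 0.6371 -0.2985]
 [-0.0849 -0.1561]
 [-0.4091  0.1867]
 [ 0.2522 -0.0812]
 [-0.426   0.2539]
 [ 0.2224 -0.1119]
 [-0.3241 -0.0304]
 [-0.1568 -0.01  ]
 [ 0.532   0.0256]
 [ 1.1904 -0.2456]
 [-0.4937 -0.1349]
 [-0.1799  0.1749]
 [ 0.2681  0.3349]
 [ 0.2966 -0.2473]
 [-0.2933 -0.0841]]
```

```bash
python3 -c "
from h import *
st=obs(); plan(st,[.385,.225,.20],Rdown(-.0345))"
```

```text
t 2.3 p [ 0.3592 -0.2357  0.1998] F [-0.8556 -0.5719 -0.172 ] w 0.0346
row [0.0697, -0.5653, -0.0909, 0.0546, -0.2056, 0.0189] rows>= 7.4
```

jog_arm(
  series=[
    [0.07, -0.565, -0.091, 0.055, -0.206, 0.019],
    [0.07, -0.565, -0.091, 0.055, -0.206, 0.019],
    [0.07, -0.565, -0.091, 0.055, -0.206, 0.019],
    [0.07, -0.565, -0.091, 0.055, -0.206, 0.019],
    [0.07, -0.565, -0.091, 0.055, -0.206, 0.019],
    [0.07, -0.565, -0.091, 0.055, -0.206, 0.019],
    [0.07, -0.565, -0.091, 0.055, -0.206, 0.019],
    [0.07, -0.565, -0.091, 0.055, -0.206, 0.019],
  ],
)

```text
time_s: 3.3
position: [0.3803, 0.1061, 0.1974]
tcp_rot: [[0.0, -0.036, -0.999], [-0.002, -0.999, 0.036], [-1.0, 0.002, -0.0]]
contact_force: [0.5, -0.6, -0.2]
gripper_width: 0.0343
```

jog_arm(
  series=[
    [0, 0, 0, 0, 0, 0],
  ],
)

```text
time_s: 3.42
position: [0.3802, 0.1094, 0.1978]
tcp_rot: [[0.001, -0.029, -1.0], [-0.002, -1.0, 0.029], [-1.0, 0.002, -0.001]]
contact_force: [0.2, -0.3, 0.5]
gripper_width: 0.0344
```

Run:
```python
from h import *
import json
st=obs(); print(st['tcp_rot'])
c,im=snap('wrist','pics/w4.png')
json.dump({k:np.array(v).tolist() for k,v in c.items()},open('w4.json','w'))
```

```text
t 3.425 p [0.3802 0.1094 0.1978] F [ 0.2008 -0.2555  0.4516] w 0.0344
[[ 0.0013 -0.0292 -0.9996]
 [-0.0023 -0.9996  0.0292]
 [-1.      0.0023 -0.0013]]
```

View pics/w4.png

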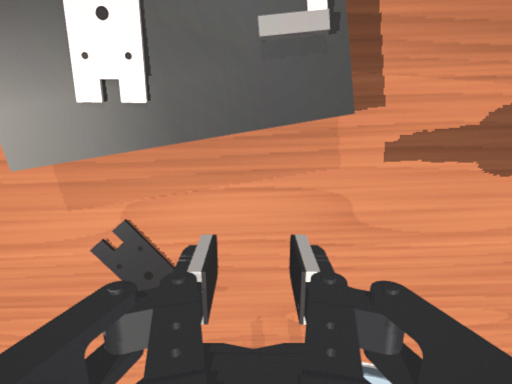

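The wrist view shows the bright plate's notched end at (112,100), and the arm has not yet arrived.

jog_arm(
  series=[
    [0, -0.144, -0.03, 0, 0, 0],
    [0, -0.144, -0.03, 0, 0, 0],
    [0, -0.144, -0.03, 0, 0, 0],
    [0, -0.144, -0.03, 0, 0, 0],
  ],
)

```text
time_s: 3.98
position: [0.408, 0.2206, 0.1974]
tcp_rot: [[0.001, -0.032, -0.999], [-0.003, -0.999, 0.032], [-1.0, 0.003, -0.001]]
contact_force: [-0.0, -0.3, -0.4]
gripper_width: 0.0344
```

Run:
```python
from h import *
import json
st=obs(); print(st['tcp_rot'])
c,im=snap('wrist','pics/w5.png')
json.dump({k:np.array(v).tolist() for k,v in c.items()},open('w5.json','w'))
```

```text
t 3.975 p [0.408  0.2206 0.1974] F [-0.0089 -0.291  -0.4396] w 0.0344
[[ 0.0007 -0.0323 -0.9995]
 [-0.0034 -0.9995  0.0323]
 [-1.      0.0034 -0.0009]]
```

View pics/w5.png

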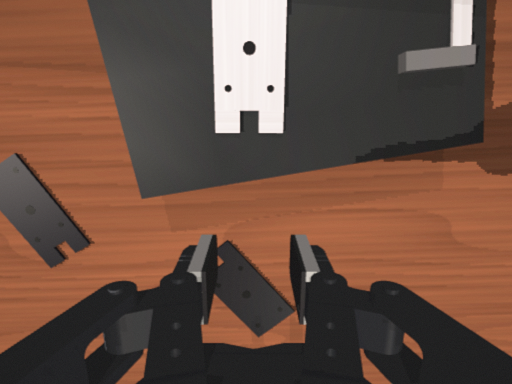

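Run:
```python
from h import *
import json
c=json.load(open('w5.json'))
def onz(px,z):
    R=np.array(c['R']);t=np.array(c['t']);C=-R.T@t
    d=R.T@np.array([(px[0]-c['cx'])/c['fx'],(px[1]-c['cy'])/c['fy'],1]); return C+d*(z-C[2])/d[2]
for p in [(214.5,133),(284.5,133),(249,48),(240,110),(259,110)]: print(p,onz(p,.064))
a,b=onz((142,198),.06),onz((484,141.5),.06); print(a,b,np.linalg.norm(a-b),np.arctan2(-(b-a)[0],(b-a)[1])-np.pi)
print(a-b)
```

```text
(214.5, 133) [0.4527 0.2514 0.064 ]
(284.5, 133) [0.4507 0.1932 0.064 ]
(249, 48) [0.517  0.2204 0.064 ]
(240, 110) [0.4705 0.2294 0.064 ]
(259, 110) [0.47   0.2139 0.064 ]
[0.3972 0.3202 0.06  ] [0.4375 0.0227 0.06  ] 0.30028176012491736 -6.148568650394301
[-0.0403  0.2976  0.    ]
```

```bash
python3 -c "
from h import *
st=obs(); R=Rdown(-.034); plan(st,[.428,.2231,.075],R)"
```

```text
t 4.025 p [0.408  0.2204 0.1975] F [ 0.0802 -0.5391 -0.3354] w 0.0341
row [0.1531, -0.0047, -0.0247, 0.0003, -0.0003, -0.001] rows>= 2.0
```

jog_arm(
  series=[
    [0.06, -0.0047, -0.0247, 0, 0, -0.001],
    [0.12, -0.0047, -0.0247, 0, 0, -0.001],
    [0.153, -0.0047, -0.0247, 0, 0, -0.001],
    [0.153, -0.0047, -0.0247, 0, 0, -0.001],
    [0.153, -0.0047, -0.0247, 0, 0, -0.001],
  ],
  claw=0.65,
)

```text
time_s: 4.65
position: [0.4287, 0.2226, 0.0763]
tcp_rot: [[0.002, -0.034, -0.999], [0.0, -0.999, 0.034], [-1.0, -0.0, -0.002]]
contact_force: [0.2, -0.1, -0.7]
gripper_width: 0.0298
```

jog_arm(
  series=[
    [0.005, 0, 0, 0, 0, 0],
    [0.01, 0, 0, 0, 0, 0],
    [0.01, 0, 0, 0, 0, 0],
  ],
)

```text
time_s: 5.03
position: [0.4287, 0.2226, 0.0683]
tcp_rot: [[0.002, -0.034, -0.999], [0.0, -0.999, 0.034], [-1.0, -0.0, -0.002]]
contact_force: [-0.0, -0.1, 0.1]
gripper_width: 0.03
```

jog_arm(
  series=[
    [0.002, 0, 0, 0, 0, 0],
    [0.004, 0, 0, 0, 0, 0],
    [0.004, 0, 0, 0, 0, 0],
  ],
)

```text
time_s: 5.4
position: [0.4286, 0.2226, 0.065]
tcp_rot: [[0.002, -0.034, -0.999], [0.0, -0.999, 0.034], [-1.0, -0.0, -0.002]]
contact_force: [-0.2, 0.8, 0.0]
gripper_width: 0.0299
```

jog_arm(
  series=[
    [0.001, 0, 0, 0, 0, 0],
    [0.002, 0, 0, 0, 0, 0],
    [0.002, 0, 0, 0, 0, 0],
  ],
)

```text
time_s: 5.78
position: [0.4285, 0.2226, 0.0633]
tcp_rot: [[0.002, -0.034, -0.999], [0.0, -0.999, 0.034], [-1.0, -0.0, -0.002]]
contact_force: [0.2, 0.5, -0.8]
gripper_width: 0.03
```

jog_arm(
  series=[
    [0.001, 0, 0, 0, 0, 0],
    [0.002, 0, 0, 0, 0, 0],
    [0.002, 0, 0, 0, 0, 0],
  ],
)

```text
time_s: 6.15
position: [0.4285, 0.2226, 0.0616]
tcp_rot: [[0.002, -0.034, -0.999], [0.0, -0.999, 0.034], [-1.0, -0.0, -0.002]]
contact_force: [0.2, 0.3, -0.1]
gripper_width: 0.0299
```

Run:
```python
from h import *
st=obs()
c,im=snap('wrist','pics/w6.png'); c,im=snap('side','pics/s6.png'); crop(im,190,190,110,80,7,'pics/s6c.png')
```

```text
t 6.15 p [0.4285 0.2226 0.0616] F [ 0.1861  0.3059 -0.1197] w 0.0299
```

View pics/w6.png

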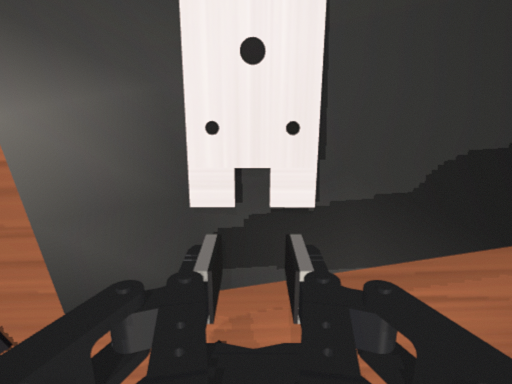

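View pics/s6c.png

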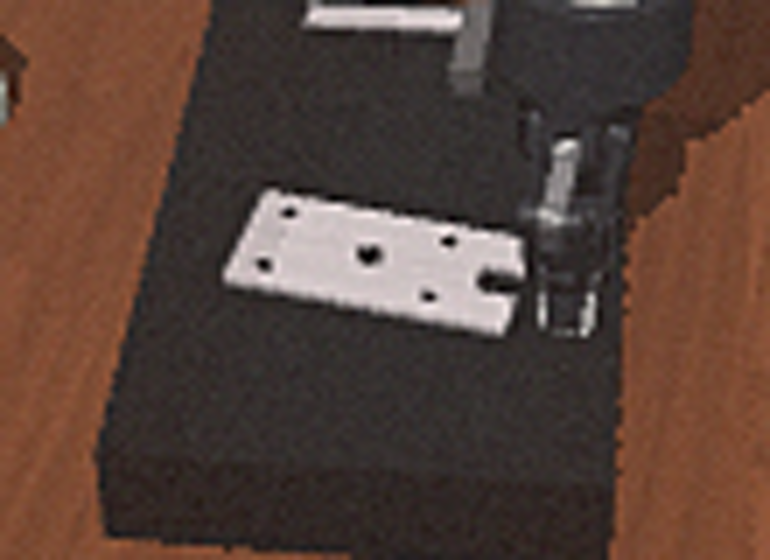

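The view shows the fingers straddling the prong ends (wrist 190–315,207), with no contact yet. I'll probe a bit lower.

jog_arm(
  series=[
    [0.001, 0, 0, 0, 0, 0],
    [0.002, 0, 0, 0, 0, 0],
    [0.002, 0, 0, 0, 0, 0],
  ],
)

```text
time_s: 6.62
position: [0.4285, 0.2226, 0.0601]
tcp_rot: [[0.002, -0.034, -0.999], [0.0, -0.999, 0.034], [-1.0, -0.0, -0.002]]
contact_force: [0.3, -0.8, 0.7]
gripper_width: 0.0296
```

jog_arm(
  series=[
    [0.001, 0, 0, 0, 0, 0],
    [0.002, 0, 0, 0, 0, 0],
    [0.002, 0, 0, 0, 0, 0],
  ],
)

```text
time_s: 7.0
position: [0.4286, 0.2226, 0.0595]
tcp_rot: [[0.002, -0.034, -0.999], [0.0, -0.999, 0.034], [-1.0, -0.0, -0.002]]
contact_force: [-5.7, -2.3, 18.8]
gripper_width: 0.03
```

jog_arm(
  series=[
    [-0.002, 0, 0, 0, 0, 0],
    [-0.002, 0, -0.01, 0, 0, 0],
    [-0.002, 0, -0.018, 0, 0, 0],
    [-0.002, 0, -0.026, 0, 0, 0],
    [-0.002, 0, -0.034, 0, 0, 0],
    [-0.002, 0, -0.042, 0, 0, 0],
    [-0.002, 0, -0.05, 0, 0, 0],
    [-0.002, 0, -0.058, 0, 0, 0],
  ],
)

```text
time_s: 8.0
position: [0.4754, 0.221, 0.0612]
tcp_rot: [[0.002, -0.034, -0.999], [0.0, -0.999, 0.034], [-1.0, -0.0, -0.002]]
contact_force: [0.1, -0.8, -0.0]
gripper_width: 0.0299
```

Run:
```python
from h import *
st=obs()
c,im=snap('wrist','pics/w7.png')
```

```text
t 8.0 p [0.4754 0.221  0.0612] F [ 0.0654 -0.772  -0.0491] w 0.0299
```

View pics/w7.png

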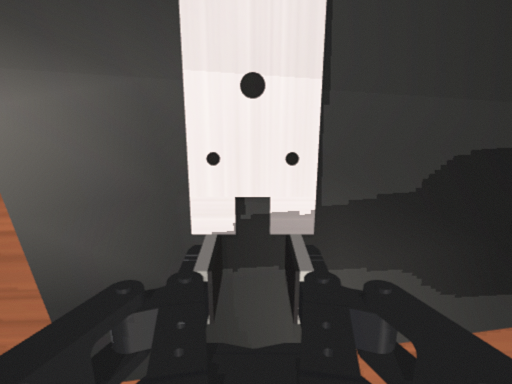

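```bash
cat >> h.py <<'E'
def onz(c,px,z):
    R=np.array(c['R']);t=np.array(c['t']);C=-R.T@t
    d=R.T@np.array([(px[0]-c['cx'])/c['fx'],(px[1]-c['cy'])/c['fy'],1]); return C+d*(z-C[2])/d[2]
def gx(p):  # granite frame
    return Rz(.1346).T@(np.array(p)-[.5164,.1849,0])
E
python3 - <<'E'
from h import *
from workcell import manip
c=manip.camera_model('wrist'); st=obs()
a,b=onz(c,(191.5,234.5),.064),onz(c,(314.5,234.5),.064); h=onz(c,(252.5,85),.064);print(a,b,h)
m=(a+b)/2; u=(h-m)[:2]; yaw=np.arctan2(u[1],u[0]); print(m,yaw); pe=m+Rz(yaw)@[.12,0,0]; print(pe,gx(pe))
E
```

```text
t 8.05 p [0.4762 0.2211 0.0613] F [-0.8991 -0.0932  0.1257] w 0.0299
[0.4875 0.2497 0.064 ] [0.4856 0.193  0.064 ] [0.5521 0.2193 0.064 ]
[0.4866 0.2213 0.064 ] -0.03149257244611258
[0.6065 0.2176 0.064 ] [0.0937 0.0203 0.064 ]
```

jog_arm(
  series=[
    [0, 0, -0.008, 0, 0, 0],
    [0, 0, -0.016, 0, 0, 0],
    [0, 0, -0.024, 0, 0, 0],
    [0, 0, -0.032, 0, 0, 0],
    [0, 0, -0.04, 0, 0, 0],
    [0, 0, -0.048, 0, 0, 0],
    [0, 0, -0.054, 0, 0, 0],
    [0, 0, -0.055, 0, 0, 0],
  ],
)

```text
time_s: 9.05
position: [0.5204, 0.2196, 0.0614]
tcp_rot: [[0.003, -0.034, -0.999], [0.001, -0.999, 0.034], [-1.0, -0.001, -0.003]]
contact_force: [0.1, -0.3, -0.2]
gripper_width: 0.0301
```

Run:
```python
from h import *
st=obs()
c,im=snap('wrist','pics/w8.png')
c,im=snap('side','pics/s8.png'); crop(im,190,190,110,80,7,'pics/s8c.png')
c,im=snap('scene','pics/v8.png'); crop(im,210,180,160,120,5,'pics/v8c.png')
```

```text
t 9.05 p [0.5204 0.2196 0.0614] F [ 0.139  -0.2887 -0.2283] w 0.0301
```

View pics/w8.png

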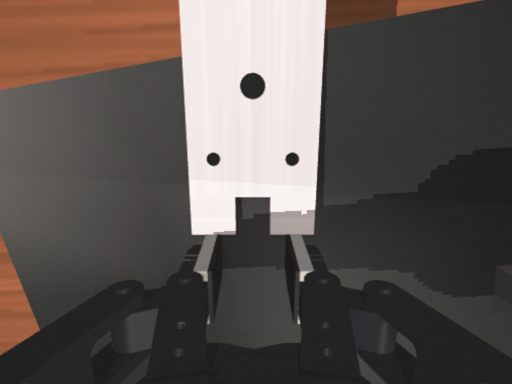

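View pics/s8c.png

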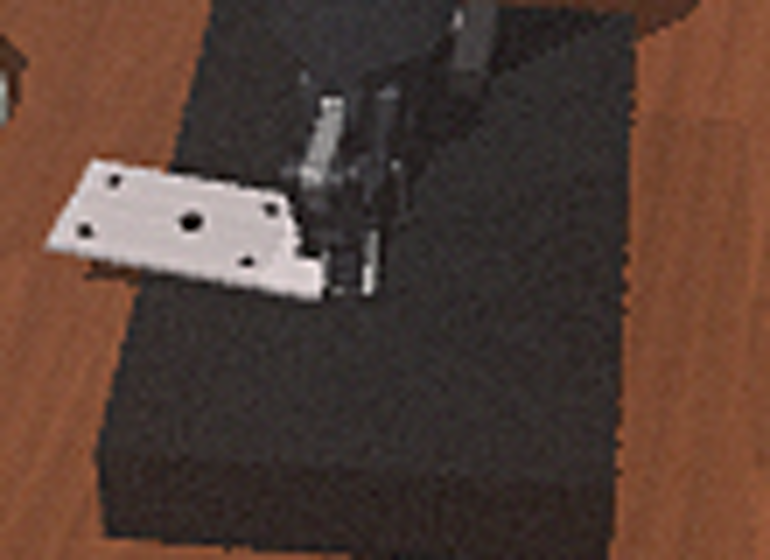

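View pics/v8c.png

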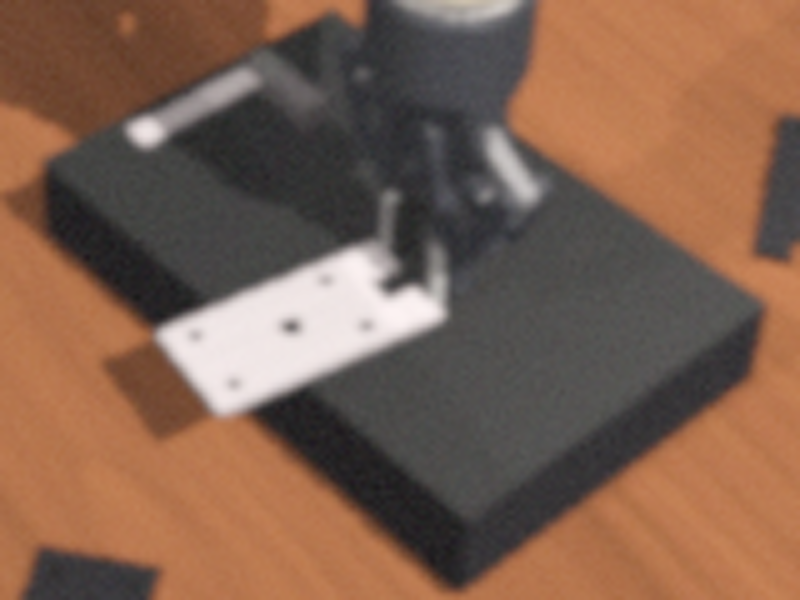

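Run:
```python
from h import *
from workcell import manip
c=manip.camera_model('wrist'); st=obs()
a,b=onz(c,(191.5,234.5),.064),onz(c,(314.5,234.5),.064); h=onz(c,(252.5,85.5),.064);print(a,b,h)
m=(a+b)/2; u=(h-m)[:2]; yaw=np.arctan2(u[1],u[0]); print(m,yaw); pe=m+Rz(yaw)@[.12,0,0]; print(pe,gx(pe))
e1,e2=onz(c,(0,90),.06),onz(c,(180,55),.06); e3=onz(c,(330,28),.06); e4=onz(c,(470,3),.06)
for e in(e1,e2,e3,e4): print(e,gx(e))
# overhang along edge normal
n=np.array([np.cos(.1346),np.sin(.1346),0]); print('overhang',[(pe-e)@n for e in(e1,e2,e3,e4)])
```

```text
t 9.2 p [0.5201 0.2196 0.0614] F [0.0695 0.2044 0.2118] w 0.0299
[0.5314 0.2482 0.064 ] [0.5295 0.1914 0.064 ] [0.5958 0.2178 0.064 ]
[0.5304 0.2198 0.064 ] -0.031450546603784275
[0.6504 0.2161 0.064 ] [0.1369 0.0129 0.064 ]
[0.5979 0.3241 0.06  ] [0.0994 0.127  0.06  ]
[0.6089 0.247  0.06  ] [0.1    0.0492 0.06  ]
[0.6169 0.186  0.06  ] [ 0.0997 -0.0124  0.06  ]
[0.6239 0.1312 0.06  ] [ 0.0993 -0.0677  0.06  ]
overhang [np.float64(0.037538894378310074), np.float64(0.03694395316537585), np.float64(0.037258450636952725), np.float64(0.03761188384381403)]
```

The views show the plate overhanging the +x edge by about 37 mm, still flat and square to the fingers. Next I back off, rise, and reorient to point the tool at -x.

jog_arm(
  series=[
    [0, 0, 0.015, 0, 0, 0],
    [-0.05, 0, 0.015, 0, 0, 0],
    [-0.12, 0, 0.015, 0, 0, 0],
    [-0.2, 0, 0.015, 0, 0, 0],
    [-0.26, 0, 0.015, 0, 0, 0],
    [-0.26, 0, 0.015, 0, 0, 0],
  ],
)

```text
time_s: 9.95
position: [0.508, 0.2204, 0.2731]
tcp_rot: [[0.009, -0.034, -0.999], [0.003, -0.999, 0.034], [-1.0, -0.003, -0.009]]
contact_force: [0.5, 0.0, -1.5]
gripper_width: 0.0297
```

```bash
cat >> h.py <<'E'
def Rgrip(psi,a=0.): # tool x = pointing back (-x of heading psi), pitched down by a; tool y "down"
    x=Rz(psi)@np.array([-np.cos(a),0,-np.sin(a)]); y=Rz(psi)@np.array([np.sin(a),0,-np.cos(a)]); return np.c_[x,y,np.cross(x,y)]
E
python3 - <<'E'
from h import *
st=obs(); print(st['joints'])
plan(st,[.66,.215,.28],Rgrip(-.032,.4))
plan(st,[.70,.215,.25],Rgrip(-.032))
E
```

```text
t 9.95 p [0.508  0.2204 0.2731] F [ 0.4978  0.0046 -1.4613] w 0.0297
[ 0.3256  0.3132  1.5976 -0.0005  1.2212  1.9302]
row [-0.0069, 0.0004, -0.1902, -0.4357, -0.2927, -0.2909] rows>= 10.1
row [0.031, -0.0012, -0.2398, -0.3832, -0.3879, -0.3861] rows>= 11.2
```

jog_arm(
  series=[
    [-0.007, 0, -0.19, -0.436, -0.293, -0.291],
    [-0.007, 0, -0.19, -0.436, -0.293, -0.291],
    [-0.007, 0, -0.19, -0.436, -0.293, -0.291],
    [-0.007, 0, -0.19, -0.436, -0.293, -0.291],
    [-0.007, 0, -0.19, -0.436, -0.293, -0.291],
    [-0.007, 0, -0.19, -0.436, -0.293, -0.291],
    [-0.007, 0, -0.19, -0.436, -0.293, -0.291],
    [-0.007, 0, -0.19, -0.436, -0.293, -0.291],
  ],
)

```text
time_s: 10.95
position: [0.6596, 0.2151, 0.2787]
tcp_rot: [[-0.805, 0.499, -0.321], [0.182, -0.308, -0.934], [-0.565, -0.81, 0.157]]
contact_force: [-0.2, -0.1, -0.4]
gripper_width: 0.0297
```

Run:
```python
from h import *
st=obs(); print(st['joints'],st['tcp_rot'])
plan(st,[.66,.215,.28],Rgrip(-.032,.4))
plan(st,[.70,.215,.25],Rgrip(-.032))
```

```text
t 10.95 p [0.6596 0.2151 0.2787] F [-0.2231 -0.1099 -0.4456] w 0.0297
[0.1366 1.1676 0.3595 0.5001 2.4923 0.8105] [[-0.8048  0.499  -0.3212]
 [ 0.182  -0.3076 -0.9339]
 [-0.5649 -0.8102  0.1567]]
row [-0.0013, -0.001, 0.0002, -0.0896, -0.0593, -0.0584] rows>= 2.1
row [-0.0204, 0.0543, -0.0217, -0.077, -0.0769, -0.1845] rows>= 3.6
```

```bash
cat > k.py <<'E'
from h import *
S=[]
S.append(([-1.2516,.3513,1.6525,0,1.1391,-.0846],[.216,-.5054,.2307],[-.0004,.0012,-1]))
S.append(([.3256,.3132,1.5976,0,1.2212,1.93],[.508,.2204,.2731],[.009,.003,-1]))
S.append(([.1366,1.1676,.3595,.5001,2.4923,.8105],[.6596,.2151,.2787],[-.8048,.182,-.5649]))
import os,json
if os.path.exists('extra.json'): S+=json.load(open('extra.json'))
def wr(q,j):
    a,d,L2,L3,Lt,lat=q
    r=a+L2*np.sin(j[1])+L3*np.sin(j[1]+j[2]); z=d+L2*np.cos(j[1])+L3*np.cos(j[1]+j[2])
    c,s=np.cos(j[0]),np.sin(j[0]); return np.array([c*r-s*lat,s*r+c*lat,z])
def f(q): return np.concatenate([wr(q,j)+q[4]*np.array(x)-p for j,p,x in S])
r=least_squares(f,[0,.3,.4,.4,.2,.0465]); q=r.x
if __name__=='__main__':
    print(q,np.abs(f(q)).max()); print(np.sqrt(np.diag(np.linalg.pinv(r.jac.T@r.jac)))*.0003)
    Lm=np.hypot(1,0)
    for nm,p,psi,al in [('pre',[.70,.2145,.062],-.032,0),('grip',[.6234,.217,.062],-.032,0),('place',None,.138,.681)]:
        if p is None:
            foot=np.array([.459,-.2163,.063]); Rf=Rz(psi)@Ro.from_euler('y',-al).as_matrix(); p=foot+Rf@[.093,0,.002]
        x=Rgrip(psi,al)[:,0]; W=np.array(p)-q[4]*x
        rr=np.sqrt(W[0]**2+W[1]**2-q[5]**2)-q[0]; zz=W[2]-q[1]; D=np.hypot(rr,zz)
        print(nm,p,'W',W,'dist',D,'max',q[2]+q[3])
E
python3 k.py
```

```text
[-0.0442  0.2068  0.5094  0.4613  0.2626  0.0467] 0.0019149609203439333
[0.0016 0.0004 0.0016 0.0012 0.0012 0.0002]
pre [0.7, 0.2145, 0.062] W [0.9624 0.2061 0.062 ] dist 1.037470512422447 max 0.9707292927542686
grip [0.6234, 0.217, 0.062] W [0.8858 0.2086 0.062 ] dist 0.9639727660913837 max 0.9707292927542686
place [ 0.5293 -0.2065  0.1231] W [ 0.7314 -0.1785  0.2884] dist 0.7997301529569056 max 0.9707292927542686
```

Run:
```python
from h import *
st=obs()
plan(st,[.6774,.1836,.18],Rgrip(-.7))
```

```text
t 10.95 p [0.6596 0.2151 0.2787] F [-0.2231 -0.1099 -0.4456] w 0.0297
row [0.0446, 0.1232, 0.0103, -0.0123, 0.1287, -0.2004] rows>= 4.0
```

jog_arm(
  series=[
    [0.0446, 0.1232, 0.0103, -0.0123, 0.1287, -0.2004],
    [0.0446, 0.1232, 0.0103, -0.0123, 0.1287, -0.2004],
    [0.0446, 0.1232, 0.0103, -0.0123, 0.1287, -0.2004],
    [0.0446, 0.1232, 0.0103, -0.0123, 0.1287, -0.2004],
    [0.0446, 0.1232, 0.0103, -0.0123, 0.1287, -0.2004],
    [0.0446, 0.1232, 0.0103, -0.0123, 0.1287, -0.2004],
    [0.0446, 0.1232, 0.0103, -0.0123, 0.1287, -0.2004],
  ],
  claw=0.5,
)

```text
time_s: 11.82
position: [0.6775, 0.1845, 0.1813]
tcp_rot: [[-0.766, 0.004, -0.642], [0.642, -0.002, -0.766], [-0.004, -1.0, -0.001]]
contact_force: [-0.2, 0.3, 0.1]
gripper_width: 0.0428
```

Run:
```python
from h import *
st=obs(); print(st['joints'],st['tcp_rot'])
c,im=snap('side','pics/s9.png');c,im=snap('scene','pics/v9.png');c,im=snap('wrist','pics/w9.png')
plan(st,[.6774,.1836,.10],Rgrip(-.7))
```

```text
t 11.825 p [0.6775 0.1845 0.1813] F [-0.2097  0.335   0.1101] w 0.0428
[-0.0365  1.3631  0.5287  1.1797  2.4153  1.0687] [[-0.7664  0.0043 -0.6424]
 [ 0.6424 -0.0017 -0.7664]
 [-0.0044 -1.     -0.0015]]
row [-0.0002, 0.1016, 0.0011, 0.0005, 0.0008, -0.0014] rows>= 1.3
```

View pics/s9.png

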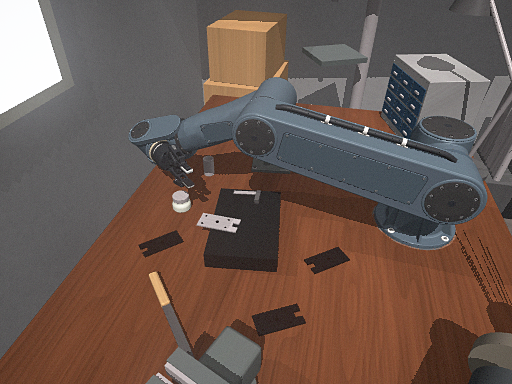

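View pics/v9.png

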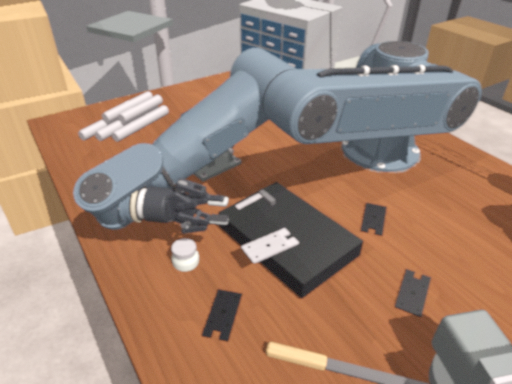

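View pics/w9.png

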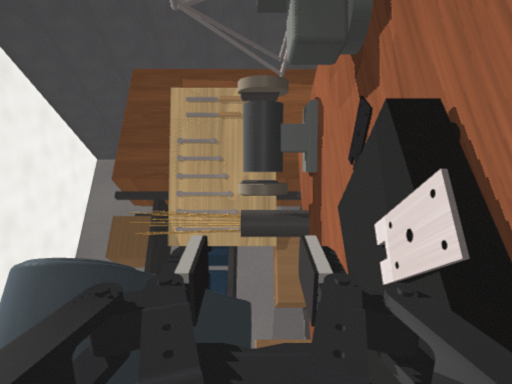

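Run:
```python
from h import *
from workcell import manip
s=manip.camera_model('scene'); d=manip.camera_model('side')
a=cv2.imread('pics/scene0.png'); b=cv2.imread('pics/side0.png')
A=cv2.resize(a[175:280,140:215],None,fx=5,fy=5,interpolation=cv2.INTER_CUBIC)
B=cv2.resize(b[145:220,160:225],None,fx=6,fy=6,interpolation=cv2.INTER_CUBIC)
h=max(A.shape[0],B.shape[0]); o=np.zeros((h,A.shape[1]+B.shape[1],3),np.uint8); o[:A.shape[0],:A.shape[1]]=A;o[:B.shape[0],A.shape[1]:]=B
cv2.imwrite('pics/by.png',o); print(A.shape,B.shape)
```

```text
(525, 375, 3) (450, 390, 3)
```

View pics/by.png

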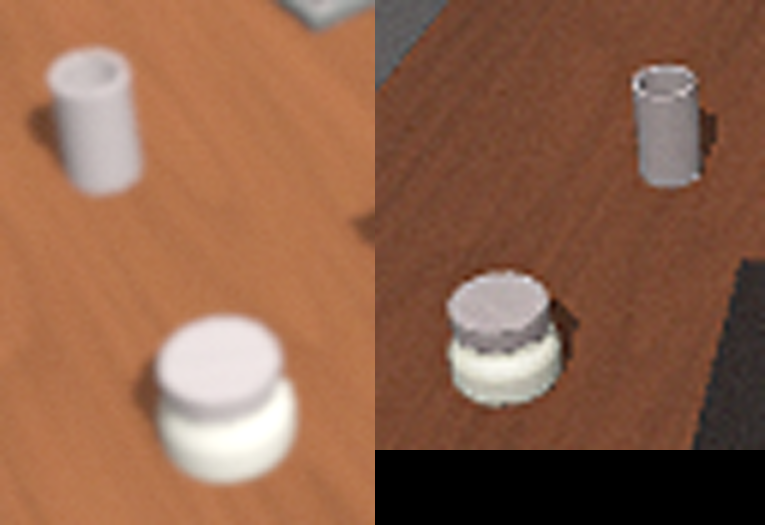

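Run:
```python
from h import *
from workcell import manip
s=manip.camera_model('scene'); d=manip.camera_model('side')
print('shell',onz(s,un([(90,73)],140,175,5)[0],.068),onz(d,un([(665-375,83)],160,145,6)[0],.068))
print('tin',onz(s,un([(220,360)],140,175,5)[0],.052),onz(d,un([(499-375,300)],160,145,6)[0],.052))
```

```text
shell [ 0.7288 -0.107   0.068 ] [ 0.7304 -0.1071  0.068 ]
tin [0.7556 0.1081 0.052 ] [0.7576 0.104  0.052 ]
```

The bystanders measure tin (0.756, 0.106) and shell (0.73, -0.107). The tin stands directly behind this grasp direction, so I'll check other approach directions with an IK model.

```bash
cat > ik.py <<'E'
from k import *
import k
C=np.array([[0,-1,0],[0,0,-1],[1,0,0]],float)
LIM=np.array([[-2.75,2.75],[-.79,2.1],[.01,2.65],[-1.57,4.71],[.07,3.14],[-2.87,2.87]])
E=Ro.from_euler
def fkR(j): return (E('z',j[0])*E('y',j[1]+j[2])*E('z',j[3])*E('y',j[4])*E('z',j[5])).as_matrix()@C
def ik(p,R,ref=None):
    a,d,L2,L3,Lt,lat=q
    W=np.array(p)-Lt*R[:,0]; rr=np.sqrt(W[0]**2+W[1]**2-lat**2); j1=np.arctan2(W[1],W[0])-np.arctan2(lat,rr)
    r=rr-a; z=W[2]-d; D=np.hypot(r,z); cz=(D*D-L2*L2-L3*L3)/(2*L2*L3)
    if abs(cz)>1: return None,D
    j3=np.arccos(cz); j2=np.arctan2(r,z)-np.arctan2(L3*np.sin(j3),L2+L3*np.cos(j3))
    M=Ro.from_matrix((E('z',j1)*E('y',j2+j3)).as_matrix().T@R@C.T).as_euler('ZYZ')
    out=[]
    for k4 in(-1,0,1):
        for k6 in(-1,0,1):
            j=np.array([j1,j2,j3,M[0]+2*np.pi*k4,M[1],M[2]+2*np.pi*k6])
            if ((j>=LIM[:,0])&(j<=LIM[:,1])).all(): out.append(j)
    return out,D
E
cat > t.py <<'E'
from ik import *
from workcell import manip
st=obs(); print(np.abs(fkR(st['joints'])-st['tcp_rot']).max(), wr(q,st['joints'])+q[4]*st['tcp_rot'][:,0]-st['position'])
pe=np.array([.6504,.2161,.062]); u=Rz(-.032)[:,0]; G=pe-.012*u
foot=np.array([.459,-.2163,.063]); Rf=Rz(.138)@Ro.from_euler('y',-.681).as_matrix()
for deg in (-80,-73,-66,-60,-50,-40,8):
  ph=np.radians(deg); psi=-ph
  for roll in (0,1):
    R=Rgrip(psi)
    if roll: R=R@np.diag([1,-1,-1])
    o=[]
    for back in (0,.03,.06,.09):
        p=G+(.019-back)*R[:,0]; s,D=ik(p,R); o.append((None if not s else s[0]))
    # placing
    Rp=Rf@Rz(-.032).T@R; pp=Rf@np.array([.108,0,.002])+foot+.019*Rp[:,0]; s,D2=ik(pp,Rp)
    print(deg,roll,[None if x is None else x.round(2).tolist() for x in o[:3]],'place',[x.round(2).tolist() for x in (s or [])])
E
python3 t.py
```

```text
t 11.975 p [0.6774 0.1842 0.1807] F [0.0101 0.2568 0.049 ] w 0.0429
5.668208957754217e-16 [ 0.0145 -0.0018 -0.0162]
-80 0 [[0.53, 1.31, 0.9, -1.1, 2.12, -0.8], [0.56, 1.36, 0.79, -1.11, 2.17, -0.85], [0.59, 1.41, 0.67, -1.13, 2.22, -0.91]] place [[-0.02, 0.8, 1.86, -1.57, 1.47, 0.19]]
-80 1 [[0.53, 1.31, 0.9, -1.1, 2.12, 2.35], [0.56, 1.36, 0.79, -1.11, 2.17, 2.3], [0.59, 1.41, 0.67, -1.13, 2.22, 2.23]] place []
-73 0 [[0.51, 1.36, 0.8, -1.05, 2.22, -0.81], [0.53, 1.41, 0.67, -1.08, 2.27, -0.88], [0.56, 1.49, 0.5, -1.14, 2.33, -0.98]] place [[-0.02, 0.79, 1.81, -1.44, 1.45, 0.11]]
-73 1 [[0.51, 1.36, 0.8, -1.05, 2.22, 2.33], [0.53, 1.41, 0.67, -1.08, 2.27, 2.26], [0.56, 1.49, 0.5, -1.14, 2.33, 2.16]] place []
-66 0 [[0.48, 1.4, 0.7, -1.01, 2.32, -0.82], [0.5, 1.48, 0.53, -1.07, 2.38, -0.92], [0.52, 1.59, 0.27, -1.19, 2.46, -1.1]] place [[-0.03, 0.78, 1.75, -1.32, 1.45, 0.03]]
-66 1 [[0.48, 1.4, 0.7, -1.01, 2.32, 2.32], [0.5, 1.48, 0.53, -1.07, 2.38, 2.22], [0.52, 1.59, 0.27, -1.19, 2.46, 2.05]] place []
-60 0 [[0.46, 1.44, 0.61, -0.97, 2.4, -0.82], [0.48, 1.54, 0.39, -1.07, 2.48, -0.96], None] place [[-0.04, 0.78, 1.7, -1.22, 1.46, -0.03]]
-60 1 [[0.46, 1.44, 0.61, -0.97, 2.4, 2.32], [0.48, 1.54, 0.39, -1.07, 2.48, 2.18], None] place []
-50 0 [[0.42, 1.51, 0.46, -0.91, 2.55, -0.81], None, None] place [[-0.07, 0.79, 1.61, -1.06, 1.49, -0.13]]
-50 1 [[0.42, 1.51, 0.46, -0.91, 2.55, 2.33], None, None] place []
-40 0 [[0.37, 1.58, 0.31, -0.83, 2.69, -0.78], None, None] place [[-0.11, 0.8, 1.53, -0.91, 1.54, -0.21]]
-40 1 [[0.37, 1.58, 0.31, -0.83, 2.69, 2.36], None, None] place []
8 0 [[0.15, 1.54, 0.39, 0.71, 2.68, 0.66], None, None] place [[-0.33, 0.91, 1.19, -0.27, 1.9, -0.39]]
8 1 [[0.15, 1.54, 0.39, 0.71, 2.68, -2.48], None, None] place [[-0.33, 0.91, 1.19, -0.27, 1.9, 2.75]]
```

```bash
python3 - <<'E'
s=open('k.py').read()
s=s.replace("a,d,L2,L3,Lt,lat=q\n    r=a+L2*np.sin(j[1])+L3*np.sin(j[1]+j[2]); z=d+L2*np.cos(j[1])+L3*np.cos(j[1]+j[2])",
"a,d,L2,L3,Lt,lat,e=q\n    b=j[1]+j[2]; r=a+L2*np.sin(j[1])+L3*np.sin(b)+e*np.cos(b); z=d+L2*np.cos(j[1])+L3*np.cos(b)-e*np.sin(b)")
s=s.replace("[0,.3,.4,.4,.2,.0465]","[0,.3,.4,.4,.2,.0465,0]")
open('k.py','w').write(s)
t=open('ik.py').read()
t=t.replace("a,d,L2,L3,Lt,lat=q","a,d,L2,L3,Lt,lat,e=q; L3r=L3; de=np.arctan2(e,L3); L3=np.hypot(L3,e)")
t=t.replace("j3=np.arccos(cz); j2=np.arctan2(r,z)-np.arctan2(L3*np.sin(j3),L2+L3*np.cos(j3))","jj=np.arccos(cz); j3=jj-de; j2=np.arctan2(r,z)-np.arctan2(L3*np.sin(jj),L2+L3*np.cos(jj))")
open('ik.py','w').write(t)
from workcell import manip; import json
st=manip.observe()
json.dump([[st['joints'].tolist(),st['position'].tolist(),st['tcp_rot'][:,0].tolist()]],open('extra.json','w'))
E
python3 k.py; python3 t.py
```

```text
[-0.0001  0.2587  0.4875  0.4378  0.2651  0.0464  0.0407] 7.574286975572941e-05
[0.0012 0.0011 0.0009 0.001  0.0006 0.0002 0.001 ]
pre [0.7, 0.2145, 0.062] W [0.9649 0.206  0.062 ] dist 1.0051443207242379 max 0.9253852298956833
grip [0.6234, 0.217, 0.062] W [0.8883 0.2085 0.062 ] dist 0.9324012952868639 max 0.9253852298956833
place [ 0.5293 -0.2065  0.1231] W [ 0.7333 -0.1782  0.29  ] dist 0.7540053963985278 max 0.9253852298956833
t 11.975 p [0.6774 0.1842 0.1807] F [0.0101 0.2568 0.049 ] w 0.0429
5.668208957754217e-16 [0. 0. 0.]
-80 0 [[0.54, 1.4, 0.77, -1.12, 2.14, -0.84], [0.56, 1.45, 0.65, -1.14, 2.19, -0.9], [0.59, 1.51, 0.51, -1.18, 2.24, -0.98]] place [[-0.01, 0.89, 1.8, -1.57, 1.47, 0.22]]
-80 1 [[0.54, 1.4, 0.77, -1.12, 2.14, 2.3], [0.56, 1.45, 0.65, -1.14, 2.19, 2.24], [0.59, 1.51, 0.51, -1.18, 2.24, 2.16]] place []
-73 0 [[0.51, 1.45, 0.66, -1.08, 2.24, -0.87], [0.54, 1.51, 0.51, -1.13, 2.3, -0.95], [0.56, 1.6, 0.31, -1.21, 2.36, -1.08]] place [[-0.02, 0.87, 1.75, -1.44, 1.45, 0.14]]
-73 1 [[0.51, 1.45, 0.66, -1.08, 2.24, 2.28], [0.54, 1.51, 0.51, -1.13, 2.3, 2.19], [0.56,
[... 301 characters left out ...]
44, -1.03, 2.44, -0.91], [0.48, 1.67, 0.15, -1.2, 2.53, -1.13], None] place [[-0.04, 0.85, 1.64, -1.22, 1.46, -0.02]]
-60 1 [[0.46, 1.54, 0.44, -1.03, 2.44, 2.23], [0.48, 1.67, 0.15, -1.2, 2.53, 2.02], None] place []
-50 0 [[0.42, 1.63, 0.25, -1.02, 2.6, -0.95], None, None] place [[-0.07, 0.85, 1.56, -1.06, 1.49, -0.12]]
-50 1 [[0.42, 1.63, 0.25, -1.02, 2.6, 2.19], None, None] place []
-40 0 [None, None, None] place [[-0.1, 0.86, 1.47, -0.91, 1.54, -0.21]]
-40 1 [None, None, None] place []
8 0 [[0.15, 1.67, 0.14, 0.89, 2.76, 0.85], None, None] place [[-0.33, 0.96, 1.13, -0.27, 1.91, -0.39]]
8 1 [[0.15, 1.67, 0.14, 0.89, 2.76, -2.29], None, None] place [[-0.33, 0.96, 1.13, -0.27, 1.91, 2.75]]
```

```bash
cat > t2.py <<'E'
from ik import *
pe=np.array([.6504,.2161,.062]); u=Rz(-.032)[:,0]; G=pe-.010*u
ph=np.radians(-70); R=Rgrip(-ph)
if __name__=='__main__':
  print(R)
  for back,z in [(.056,.2),(.056,.062),(.0,.062),(0,.2)]:
    p=G+(.019-back)*R[:,0]; p[2]=z; s,D=ik(p,R); print(back,z,p,s,D, 'W',p-q[4]*R[:,0])
  foot=np.array([.459,-.2163,.063]); Rf=Rz(.138)@Ro.from_euler('y',-.681).as_matrix()
  Rp=Rf@Rz(-.032).T@R
  for off in ([0,0,0],[.02,0,.02],[.03,0,.06],[0,.0,.12]):
    pp=Rf@(np.array([.110,0,.002])+off)+foot+.019*Rp[:,0]; s,D2=ik(pp,Rp); print(off,pp,s)
  p=np.array([.62,.10,.25]);
  for z in (.2,.25,.3):
    p=np.array([.60,.05,z]); print(ik(p,R)[0], ik(p,Rp)[0])
E
python3 t2.py
```

```text
[[-0.342   0.      0.9397]
 [-0.9397  0.     -0.342 ]
 [ 0.     -1.      0.    ]]
0.056 0.2 [0.6531 0.2512 0.2   ] [array([ 0.5403,  1.3939,  0.419 , -1.2834,  2.425 , -1.1972])] 0.897169449741005 W [0.7437 0.5003 0.2   ]
0.056 0.062 [0.6531 0.2512 0.062 ] [array([ 0.5403,  1.6428,  0.2115, -1.2386,  2.4123, -1.1374])] 0.9165951685902681 W [0.7437 0.5003 0.062 ]
0.0 0.062 [0.6339 0.1986 0.062 ] [array([ 0.4989,  1.4722,  0.5959, -1.075 ,  2.2904, -0.8836])] 0.8730012169095719 W [0.7246 0.4476 0.062 ]
0 0.2 [0.6339 0.1986 0.2   ] [array([ 0.4989,  1.2571,  0.7167, -1.1525,  2.3321, -0.9984])] 0.8525828072340826 W [0.7246 0.4476 0.2   ]
[0, 0, 0] [ 0.5403 -0.2232  0.1301] [array([-0.02  ,  0.8649,  1.718 , -1.3884,  1.4516,  0.0956])]
[0.02, 0, 0.02] [ 0.5432 -0.2228  0.1582] [array([-0.0192,  0.8154,  1.7184, -1.3822,  1.4611,  0.0471])]
[0.03, 0, 0.06] [ 0.526  -0.2252  0.1956] [array([-0.0241,  0.7281,  1.7712, -1.3824,  1.4648,  0.0125])]
[0, 0.0, 0.12] [ 0.4655 -0.2336  0.2233] [array([-0.0441,  0.6073,  1.9313, -1.4029,  1.4463,  0.0493])]
[array([ 0.3469,  1.0628,  1.1532, -1.1052,  2.1086, -0.7951])] [array([ 0.3894,  0.9073,  1.3433, -1.0899,  1.8161, -0.1237])]
[array([ 0.3469,  0.9926,  1.1615, -1.1395,  2.1355, -0.8606])] [array([ 0.3894,  0.8378,  1.339 , -1.1075,  1.8497, -0.1918])]
[array([ 0.3469,  0.928 ,  1.1575, -1.1807,  2.1629, -0.9358])] [array([ 0.3894,  0.7744,  1.3228, -1.1294,  1.8845, -0.2666])]
```

Run:
```python
from ik import *
st=obs()
for p,deg in [([.56,.2,.24],-15),([.56,.2,.24],20)]:
    R=Rgrip(-np.radians(deg)); print(ik(p,R)); plan(st,p,R)
plan(st,[.6531,.2512,.20],Rgrip(np.radians(70)))
```

```text
t 11.975 p [0.6774 0.1842 0.1807] F [0.0101 0.2568 0.049 ] w 0.0429
([array([0.2639, 1.2247, 0.6854, 0.0064, 2.8024, 0.006 ])], np.float64(0.8581838812430359))
row [0.125, -0.0744, 0.0792, -0.0001, -0.3057, -0.0008] rows>= 5.1
([array([0.0775, 1.1248, 0.9011, 0.8021, 2.5283, 0.7019])], np.float64(0.8154621233895352))
row [0.125, -0.0744, 0.0792, 0.0001, -0.1113, -0.0008] rows>= 2.1
row [0.0771, -0.0242, -0.0446, -0.0005, -0.6113, -0.0007] rows>= 10.3
```

jog_arm(
  series=[
    [0.125, -0.0744, 0.0792, 0, -0.11, 0],
    [0.125, -0.0744, 0.0792, 0, -0.2, 0],
    [0.125, -0.0744, 0.0792, 0, -0.3057, 0],
    [0.125, -0.0744, 0.0792, 0, -0.3057, 0],
    [0.125, -0.0744, 0.0792, 0, -0.3057, 0],
    [0.125, -0.0744, 0.0792, 0, -0.3057, 0],
    [0.125, -0.0744, 0.0792, 0, -0.3057, 0],
    [0.125, -0.0744, 0.0792, 0, -0.3057, 0],
  ],
)

```text
time_s: 12.98
position: [0.5601, 0.1997, 0.2401]
tcp_rot: [[-0.966, 0.003, 0.257], [-0.257, -0.001, -0.966], [-0.002, -1.0, 0.001]]
contact_force: [-0.9, -1.0, -0.1]
gripper_width: 0.0429
```

Run:
```python
from ik import *
st=obs();print(st['joints'],st['tcp_rot'][:,0])
plan(st,[.6531,.2512,.20],Rgrip(np.radians(70)))
```

```text
t 12.975 p [0.5601 0.1997 0.2401] F [-0.9117 -1.0056 -0.1277] w 0.0429
[0.2629 1.2236 0.6857 0.0088 2.8006 0.0098] [-0.9664 -0.257  -0.0025]
row [-0.1288, 0.0504, -0.0324, -0.0008, -0.3061, -0.0005] rows>= 5.2
```

jog_arm(
  series=[
    [0, 0, 0, 0, -0.1, 0],
    [0, 0, 0, 0, -0.2, 0],
    [0, 0, 0, 0, -0.3061, 0],
    [-0.02, 0.01, -0.01, 0, -0.3061, 0],
    [-0.06, 0.03, -0.02, 0, -0.3061, 0],
    [-0.129, 0.05, -0.032, 0, -0.3061, 0],
    [-0.129, 0.05, -0.032, 0, -0.3061, 0],
    [-0.129, 0.05, -0.032, 0, -0.3061, 0],
  ],
)

```text
time_s: 13.98
position: [0.6535, 0.2502, 0.1991]
tcp_rot: [[-0.344, 0.003, 0.939], [-0.939, -0.0, -0.344], [-0.001, -1.0, 0.003]]
contact_force: [-0.4, -0.6, -0.3]
gripper_width: 0.0429
```

Run:
```python
from ik import *
st=obs();print(st['joints'],st['tcp_rot'])
plan(st,[.6531,.2512,.20],Rgrip(np.radians(70)))
plan(st,[.6531,.2512,.09],Rgrip(np.radians(70)))
```

```text
t 13.975 p [0.6535 0.2502 0.1991] F [-0.4269 -0.5692 -0.3215] w 0.0429
[ 0.5386  1.3953  0.4176 -1.2824  2.4247 -1.1939] [[-0.3436  0.0027  0.9391]
 [-0.9391 -0.0002 -0.3436]
 [-0.0007 -1.      0.0026]]
row [-0.0009, -0.0011, -0.0009, -0.0008, -0.0005, -0.0002] rows>= 0.0
row [-0.0009, 0.1364, -0.0013, -0.0008, -0.0005, -0.0002] rows>= 1.7
```

Now I'll descend partway and look from the outside before going low.

jog_arm(
  series=[
    [-0.001, 0.07, -0.001, -0.0008, -0.0005, 0],
    [-0.001, 0.136, -0.001, -0.0008, -0.0005, 0],
    [-0.001, 0.136, -0.001, -0.0008, -0.0005, 0],
    [-0.001, 0.136, -0.001, -0.0008, -0.0005, 0],
  ],
)

```text
time_s: 14.48
position: [0.654, 0.2512, 0.0934]
tcp_rot: [[-0.343, 0.004, 0.939], [-0.939, 0.002, -0.343], [-0.004, -1.0, 0.003]]
contact_force: [0.2, -0.1, 0.8]
gripper_width: 0.0428
```

Run:
```python
from ik import *
st=obs()
c,im=snap('side','pics/s10.png');crop(im,60,140,220,150,3,'pics/s10c.png')
c,im=snap('scene','pics/v10.png');c,im=snap('wrist','pics/w10.png')
```

```text
t 14.475 p [0.654  0.2512 0.0934] F [ 0.2316 -0.1119  0.7569] w 0.0428
```

View pics/s10c.png

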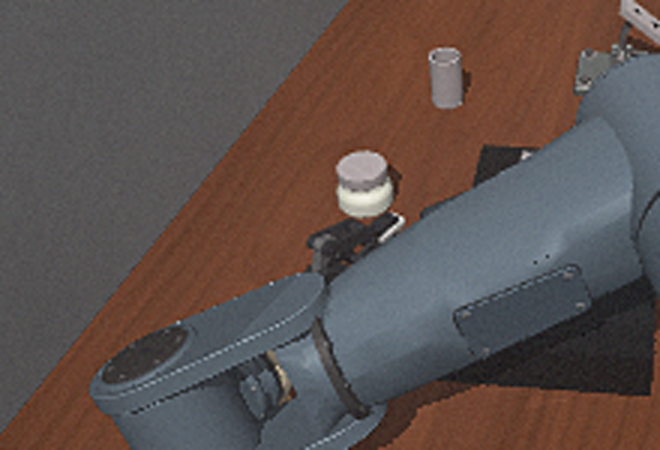

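View pics/v10.png

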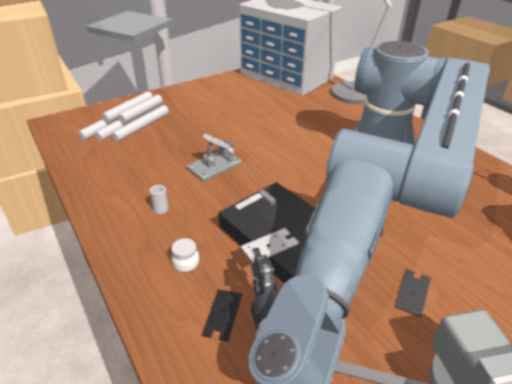

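View pics/w10.png

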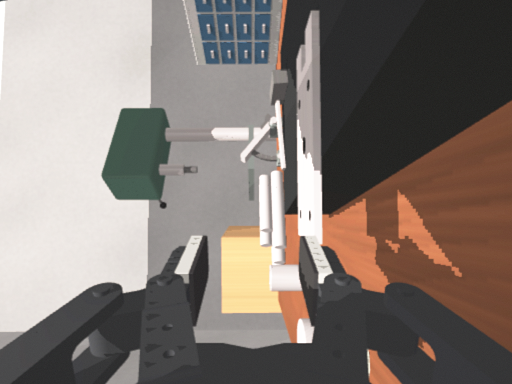

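```bash
python3 - <<'E'
from ik import *
from workcell import manip
s=manip.camera_model('scene');d=manip.camera_model('side')
def ax(j): return (E('z',j[0])*E('y',j[1]+j[2])*E('z',j[3])).as_matrix()[:,1]
st=obs()
for nm,j,c in [('v9 scene',[-0.0365,1.3631,.5287,1.1797,2.4153,1.0687],s),('v9 side',[-0.0365,1.3631,.5287,1.1797,2.4153,1.0687],d),('now scene',st['joints'],s),('now side',st['joints'],d)]:
    W=wr(q,j); a=ax(j); print(nm,W,a)
    for t in (-.1,-.08,-.06,-.04,0,.04,.06,.08,.1): print('   ',t,proj(c,W+t*a)[0])
E
python3 - <<'E'
import cv2
im=cv2.imread('pics/v9.png'); cv2.imwrite('pics/v9c.png',cv2.resize(im[130:240,60:260],None,fx=4,fy=4,interpolation=cv2.INTER_CUBIC))
im=cv2.imread('pics/v10.png'); cv2.imwrite('pics/v10c.png',cv2.resize(im[240:384,220:380],None,fx=4,fy=4,interpolation=cv2.INTER_CUBIC))
E
```

```text
t 14.625 p [0.6541 0.2516 0.0941] F [1.0773 0.1234 0.6158] w 0.0427
v9 scene [0.8807 0.0143 0.1824] [0.3054 0.3703 0.8773]
    -0.1 [121.9357 215.5498]
    -0.08 [119.0629 212.6096]
    -0.06 [116.0826 209.5594]
    -0.04 [112.9885 206.3927]
    0 [106.4322 199.6826]
    0.04 [ 99.3342 192.418 ]
    0.06 [ 95.5606 188.556 ]
    0.08 [ 91.6245 184.5275]
    0.1 [ 87.515  180.3216]
v9 side [0.8807 0.0143 0.1824] [0.3054 0.3703 0.8773]
    -0.1 [167.7112 160.1066]
    -0.08 [164.5789 156.7415]
    -0.06 [161.3708 153.2951]
    -0.04 [158.0841 149.7642]
    0 [151.263  142.4362]
    0.04 [144.0903 134.7306]
    0.06 [140.3635 130.7269]
    0.08 [136.5382 126.6173]
    0.1 [132.6103 122.3976]
now scene [0.745  0.5004 0.0954] [-0.3976  0.1496 -0.9053]
    -0.1 [264.8748 344.0569]
    -0.08 [270.0029 349.7289]
    -0.06 [274.9406 355.1902]
    -0.04 [279.6981 360.4522]
    0 [288.7109 370.4208]
    0.04 [297.111  379.7116]
    0.06 [301.1004 384.1241]
    0.08 [304.9587 388.3916]
    0.1 [308.6922 392.521 ]
now side [0.745  0.5004 0.0954] [-0.3976  0.1496 -0.9053]
    -0.1 [100.1569 245.7688]
    -0.08 [104.4771 252.8075]
    -0.06 [108.7234 259.726 ]
    -0.04 [112.8978 266.5273]
    0 [121.038  279.7898]
    0.04 [128.9114 292.6177]
    0.06 [132.7521 298.8752]
    0.08 [136.5308 305.0319]
    0.1 [140.2491 311.09  ]
```

View pics/v9c.png

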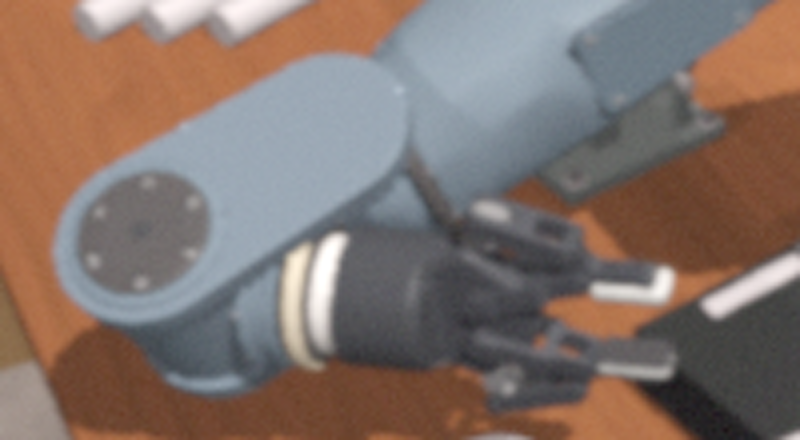

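View pics/v10c.png

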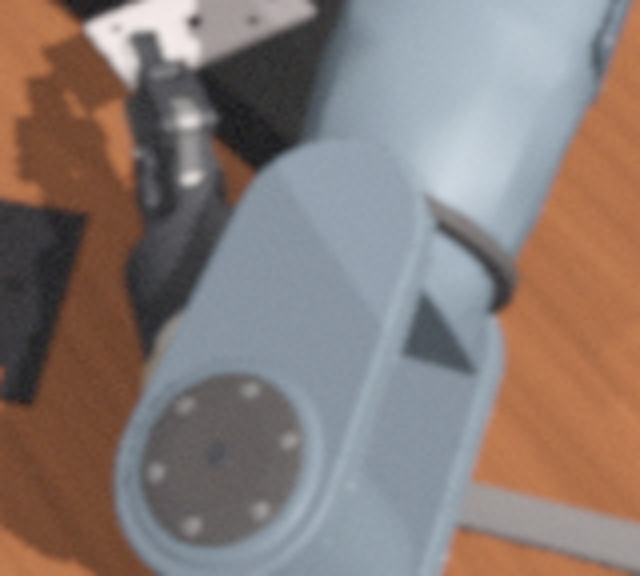

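The pictures show the wrist fork reaching about 70 mm below the wrist centre, so a horizontal tool at plate height would hit the bench. I'm changing the plan: with the tool pointing down, I'll grip the overhanging end across its 56 mm width. On the fixture, that lets the tool point square to the face.

jog_arm(
  series=[
    [0, -0.07, 0, 0, 0, 0],
    [0, -0.14, 0, 0, 0, 0],
    [0, -0.2, 0, 0, 0, 0],
    [0, -0.2, 0, 0, 0, 0],
  ],
  claw=0,
)

```text
time_s: 15.12
position: [0.6535, 0.2512, 0.2614]
tcp_rot: [[-0.343, 0.015, 0.939], [-0.939, 0.009, -0.343], [-0.013, -1.0, 0.012]]
contact_force: [-0.7, -0.7, -0.4]
gripper_width: 0.0854
```

Run:
```python
from ik import *
st=obs();print(st['joints'])
R=Rdown(-.032)
for p in ([.6344,.2166,.20],[.6344,.2166,.04]): print(ik(p,R))
plan(st,[.6344,.2166,.20],R)
```

```text
t 15.125 p [0.6535 0.2512 0.2614] F [-0.6646 -0.7263 -0.441 ] w 0.0854
[ 0.5398  1.3157  0.431  -1.3383  2.4378 -1.269 ]
([array([ 0.2597,  0.5999,  1.3402, -0.    ,  1.2014,  1.8625])], np.float64(0.7000139872882799))
([array([0.2597, 0.7871, 1.435 , 0.    , 0.9196, 1.8625])], np.float64(0.6705029549992152))
row [0.0499, 0.076, -0.0084, 0.6544, 0.6469, 0.0998] rows>= 15.6
```

Run:
```python
from ik import *
st=obs()
F=np.diag([1,-1,-1.]); R=Rdown(-.032)@F
for p in ([.6344,.2166,.20],[.6344,.2166,.04]): print(ik(p,R))
plan(st,[.6344,.2166,.22],R)
foot=np.array([.459,-.2163,.063]); Rf=Rz(.138)@Ro.from_euler('y',-.681).as_matrix()
Rp=np.c_[-Rf[:,2],Rf[:,1],Rf[:,0]]; print(Rp,np.linalg.det(Rp))
for off in ([0,0,0],[.02,0,.02],[.0,0,.06],[0.04,.0,.12]):
    print(off,ik(foot+Rf@(np.array([.104,0,.002-.022])+off),Rp))
```

```text
t 15.125 p [0.6535 0.2512 0.2614] F [-0.6646 -0.7263 -0.441 ] w 0.0854
([array([ 0.2597,  0.5999,  1.3402, -0.    ,  1.2014, -1.2791])], np.float64(0.7000139872882799))
([array([ 0.2597,  0.7871,  1.435 ,  0.    ,  0.9196, -1.2791])], np.float64(0.6705029549992152))
row [0.0495, 0.051, -0.0082, -0.0827, -0.0759, 0.4918] rows>= 8.5
[[ 0.6236 -0.1376  0.7696]
 [ 0.0866  0.9905  0.1069]
 [-0.7769  0.      0.6296]] 0.9999999999999999
[0, 0, 0] ([array([-0.6341,  0.4626,  2.0416,  1.3473,  0.4672,  2.7432])], np.float64(0.4494791242167022))
[0.02, 0, 0.02] ([], np.float64(0.4563890650606885))
[0.0, 0, 0.06] ([], np.float64(0.4297532765367821))
[0.04, 0.0, 0.12] ([], np.float64(0.4483588737384224))
```

jog_arm(
  series=[
    [0.05, 0.051, -0.008, -0.083, -0.076, 0.492],
    [0.05, 0.051, -0.008, -0.083, -0.076, 0.492],
    [0.05, 0.051, -0.008, -0.083, -0.076, 0.492],
    [0.05, 0.051, -0.008, -0.083, -0.076, 0.492],
    [0.05, 0.051, -0.008, -0.083, -0.076, 0.492],
    [0.05, 0.051, -0.008, -0.083, -0.076, 0.492],
    [0.05, 0.051, -0.008, -0.083, -0.076, 0.492],
    [0.05, 0.051, -0.008, -0.083, -0.076, 0.492],
  ],
)

```text
time_s: 16.12
position: [0.6343, 0.2166, 0.2215]
tcp_rot: [[-0.02, 0.049, 0.999], [-0.112, 0.992, -0.051], [-0.994, -0.113, -0.014]]
contact_force: [0.3, -0.1, -1.2]
gripper_width: 0.0852
```

Run:
```python
from ik import *
st=obs();print(st['joints'])
plan(st,[.6344,.2166,.22],Rdown(-.032-np.pi/2))
```

```text
t 16.125 p [0.6343 0.2166 0.2215] F [ 0.2573 -0.1137 -1.2296] w 0.0852
[ 0.2995  0.611   1.2718 -0.1044  1.3125 -1.1917]
row [0.0019, 0.0003, 0.0002, -0.5052, -0.0321, 0.0244] rows>= 8.5
```

Run:
```python
from ik import *
st=obs()
plan(st,[.6344,.2166,.22],Rdown(-.032+np.pi/2))
```

```text
t 16.125 p [0.6343 0.2166 0.2215] F [ 0.2573 -0.1137 -1.2296] w 0.0852
row [0.0019, 0.0003, 0.0002, 0.4936, 0.0242, 0.0319] rows>= 8.3
```

jog_arm(
  series=[
    [0.002, 0, 0, 0.494, 0.024, 0.032],
    [0.002, 0, 0, 0.494, 0.024, 0.032],
    [0.002, 0, 0, 0.494, 0.024, 0.032],
    [0.002, 0, 0, 0.494, 0.024, 0.032],
    [0.002, 0, 0, 0.494, 0.024, 0.032],
    [0.002, 0, 0, 0.494, 0.024, 0.032],
    [0.002, 0, 0, 0.494, 0.024, 0.032],
    [0.002, 0, 0, 0.494, 0.024, 0.032],
  ],
)

```text
time_s: 17.12
position: [0.6339, 0.2164, 0.2205]
tcp_rot: [[-0.003, 1.0, 0.017], [-0.002, 0.017, -1.0], [-1.0, -0.003, 0.002]]
contact_force: [-0.2, -0.2, 0.1]
gripper_width: 0.0853
```

Run:
```python
from ik import *
st=obs()
plan(st,[.58,.217,.20],Rdown(-.032))
```

```text
t 17.125 p [0.6339 0.2164 0.2205] F [-0.1786 -0.2249  0.0613] w 0.0853
row [0.0258, -0.0673, -0.002, 0.5157, 0.0013, 0.0001] rows>= 8.7
```

jog_arm(
  series=[
    [0.026, -0.067, -0.002, 0.516, 0.001, 0],
    [0.026, -0.067, -0.002, 0.516, 0.001, 0],
    [0.026, -0.067, -0.002, 0.516, 0.001, 0],
    [0.026, -0.067, -0.002, 0.516, 0.001, 0],
    [0.026, -0.067, -0.002, 0.516, 0.001, 0],
    [0.026, -0.067, -0.002, 0.516, 0.001, 0],
    [0.026, -0.067, -0.002, 0.516, 0.001, 0],
    [0.026, -0.067, -0.002, 0.516, 0.001, 0],
  ],
)

```text
time_s: 18.12
position: [0.5799, 0.217, 0.2003]
tcp_rot: [[-0.001, 0.088, -0.996], [0.0, -0.996, -0.088], [-1.0, -0.0, 0.001]]
contact_force: [-0.2, -0.4, 0.2]
gripper_width: 0.086
```

Run:
```python
from ik import *
import json
st=obs();print(st['joints'],st['tcp_rot'][:,1])
c,im=snap('wrist','pics/w11.png'); json.dump({k:np.array(v).tolist() for k,v in c.items()},open('w11.json','w'))
```

```text
t 18.125 p [0.5799 0.217  0.2003] F [-0.2294 -0.4369  0.1612] w 0.086
[0.2828 0.507  1.4938 0.0004 1.1415 1.7653] [ 0.088  -0.9961 -0.0002]
```

View pics/w11.png

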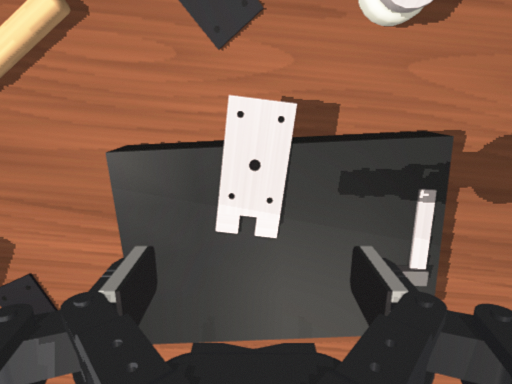

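Run:
```python
from ik import *
import json
im=cv2.imread('pics/w11.png'); crop(im,205,85,100,80,8,'pics/w11a.png'); crop(im,205,165,100,80,8,'pics/w11b.png')
```

```text
(no output)
```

View pics/w11a.png

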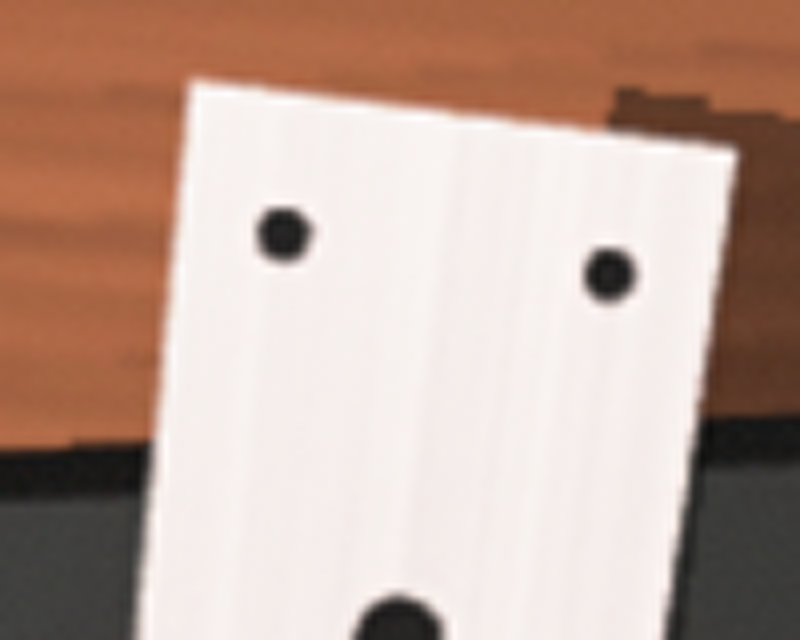

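View pics/w11b.png

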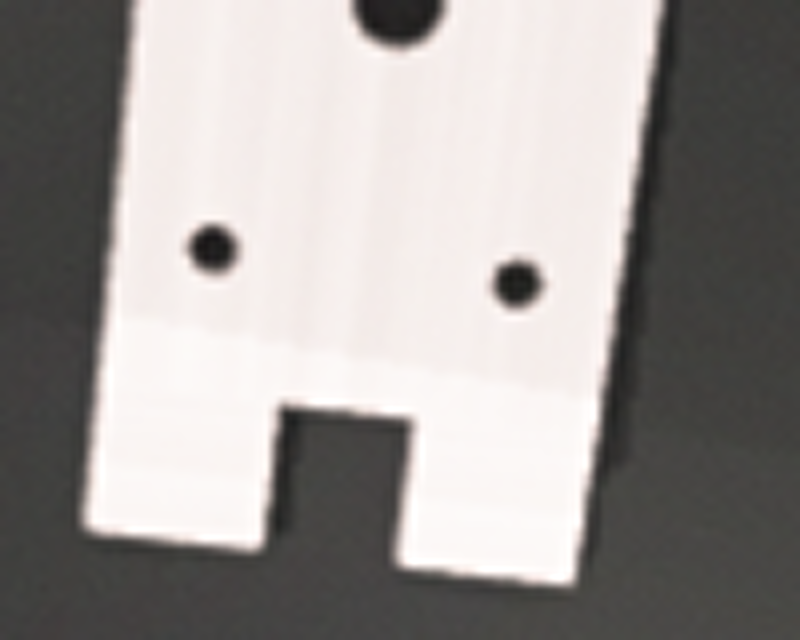

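Run:
```python
from ik import *
import json
c=json.load(open('w11.json'))
px=np.r_[un([(188,80),(738,150)],205,85,8),un([(575,585),(85,530)],205,165,8)]
x,r=fitflat([(c,[0,1,2,3],px)],[.59,.22,0],.064,PL); print(x,r)
e=[onz(c,p,.06) for p in un([(2,497),(798,462)],205,85,8)]; print(e,[gx(v) for v in e])
u=Rz(x[2])[:,0]; pe=np.array([x[0],x[1],.062])+.06*u; print('pe',pe,gx(pe))
for k in (.015,.016,.018): print(k,pe-k*u)
st=obs(); G=pe-.016*u
plan(st,[G[0],G[1],.2],Rdown(x[2])); plan(st,[G[0],G[1],.042],Rdown(x[2]))
print('edge clearance rear inner/outer', [ gx(G-.011*u+v*Rz(x[2])[:,1])[0]-.0995 for v in (.0,-.0425,-.057,.057)])
```

```text
[ 0.5909  0.218  -0.0322] [[ 0.4443  0.2923]
 [-0.4598  0.0506]
 [-0.3454 -0.2977]
 [ 0.355  -0.1842]]
[array([0.6072, 0.2618, 0.06  ]), array([0.6185, 0.1767, 0.06  ])] [array([0.1003, 0.064 , 0.06  ]), array([ 0.1   , -0.0218,  0.06  ])]
pe [0.6508 0.216  0.062 ] [0.1374 0.0128 0.062 ]
0.015 [0.6359 0.2165 0.062 ]
0.016 [0.6349 0.2165 0.062 ]
0.018 [0.6329 0.2166 0.062 ]
t 18.175 p [0.5799 0.217  0.2003] F [-0.5404 -0.0867 -0.0846] w 0.0861
row [0.0003, 0.006, -0.0684, 0.0353, 0.0002, 0.0] rows>= 0.9
row [0.1978, 0.006, -0.0686, 0.0353, 0.0002, 0.0] rows>= 2.7
edge clearance rear inner/outer [np.float64(0.011285801077316499), np.float64(0.004230748294402842), np.float64(0.0018237302861146276), np.float64(0.02074787186851837)]
```

jog_arm(
  series=[
    [0, 0.006, -0.0703, 0.0353, 0, 0],
    [0, 0.006, -0.0703, 0.0353, 0, 0],
    [0, 0.006, -0.0703, 0.0353, 0, 0],
    [0.06, 0.006, -0.0703, 0.0353, 0, 0],
    [0.1, 0.006, -0.0703, 0.0353, 0, 0],
    [0.1, 0.006, -0.0703, 0.0353, 0, 0],
    [0.1, 0.006, -0.0703, 0.0353, 0, 0],
  ],
  claw=0.18,
)

```text
time_s: 19.05
position: [0.6367, 0.217, 0.1223]
tcp_rot: [[0.001, -0.031, -1.0], [0.001, -1.0, 0.031], [-1.0, -0.001, -0.001]]
contact_force: [0.3, 0.0, 1.0]
gripper_width: 0.07
```

Run:
```python
from ik import *
st=obs();print(st['tcp_rot'][:,1])
c,im=snap('wrist','pics/w12.png');c,im=snap('scene','pics/v12.png');crop(im,190,170,160,120,5,'pics/v12c.png')
u=Rz(-.0322)[:,0]; G=np.array([.6508,.216,0])-.0145*u; plan(st,[G[0],G[1],.042],Rdown(-.0322))
```

```text
t 19.05 p [0.6367 0.217  0.1223] F [0.324  0.0243 0.964 ] w 0.07
[-0.0312 -0.9995 -0.0008]
row [0.1003, 0.0007, 0.0006, 0.0003, -0.0005, 0.0003] rows>= 1.3
```

View pics/w12.png

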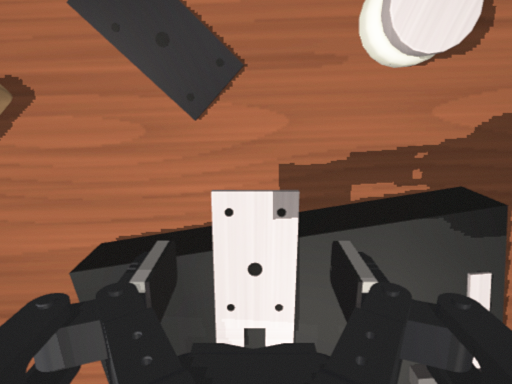

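View pics/v12c.png

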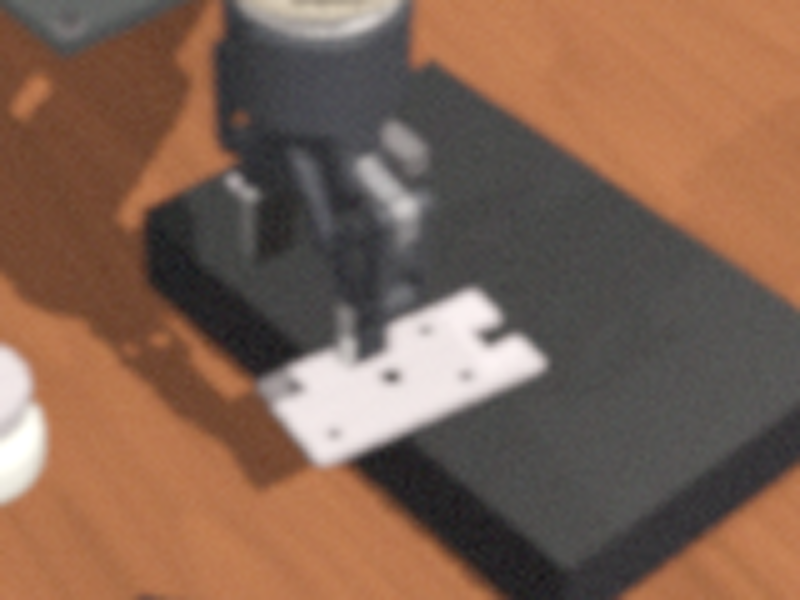

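The fingers line up either side of the plate's overhang (wrist 212–298). I'm descending slowly.

jog_arm(
  series=[
    [0.03, 0.0007, 0.0006, 0, 0, 0],
    [0.055, 0.0007, 0.0006, 0, 0, 0],
    [0.07, 0.0007, 0.0006, 0, 0, 0],
    [0.07, 0.0007, 0.0006, 0, 0, 0],
  ],
)

```text
time_s: 19.65
position: [0.6363, 0.2164, 0.0656]
tcp_rot: [[0.001, -0.032, -1.0], [0.001, -1.0, 0.032], [-1.0, -0.001, -0.001]]
contact_force: [0.0, -0.5, 1.0]
gripper_width: 0.07
```

jog_arm(
  series=[
    [0.01, 0, 0, 0, 0, 0],
    [0.02, 0, 0, 0, 0, 0],
    [0.03, 0, 0, 0, 0, 0],
    [0.03, 0, 0, 0, 0, 0],
  ],
)

```text
time_s: 20.15
position: [0.6359, 0.2163, 0.0408]
tcp_rot: [[-0.0, -0.031, -1.0], [0.0, -1.0, 0.031], [-1.0, -0.0, 0.0]]
contact_force: [-0.3, -0.2, -0.8]
gripper_width: 0.0695
```

jog_arm(
  series=[
    [0, 0, 0, 0, 0, 0],
    [0, 0, 0, 0, 0, 0],
    [0, 0, 0, 0, 0, 0],
    [0, 0, 0, 0, 0, 0],
  ],
  claw=1,
)

```text
time_s: 20.65
position: [0.6361, 0.2163, 0.0412]
tcp_rot: [[0.0, -0.032, -1.0], [0.0, -1.0, 0.032], [-1.0, -0.0, -0.0]]
contact_force: [-0.2, -1.1, 5.1]
gripper_width: 0.0541
```

Run:
```python
from ik import *
st=obs()
c,im=snap('wrist','pics/w13.png');c,im=snap('side','pics/s13.png');crop(im,150,170,130,100,6,'pics/s13c.png')
```

```text
t 20.65 p [0.6361 0.2163 0.0412] F [-0.2056 -1.0836  5.1459] w 0.0541
```

View pics/w13.png

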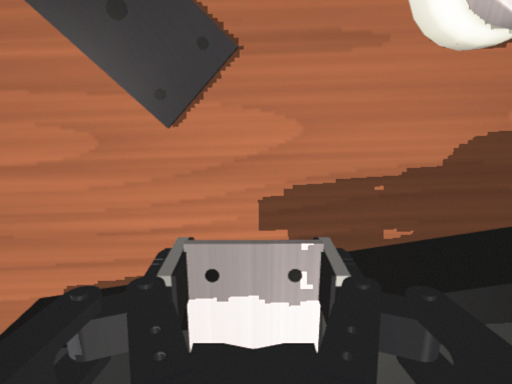

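View pics/s13c.png

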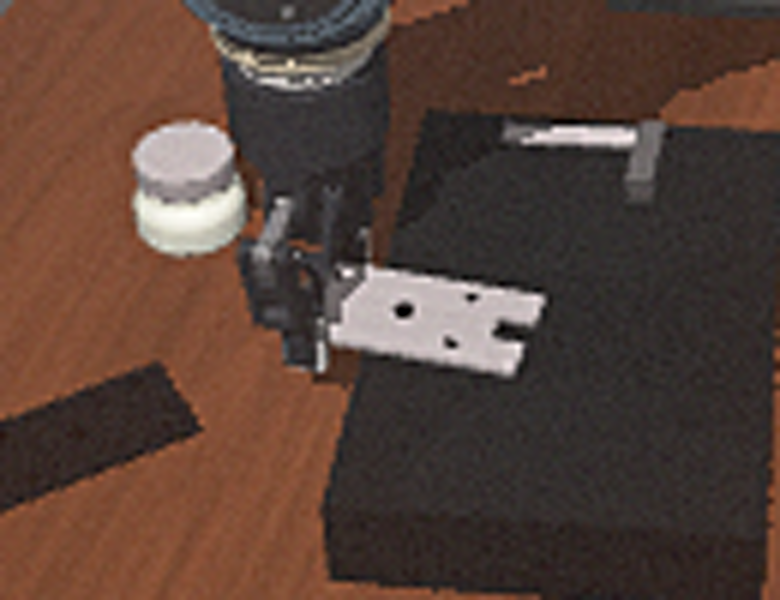

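The grip closed on the plate at its overhanging end, with both holes visible at (212,275) and (295,275). I'm lifting gently.

jog_arm(
  series=[
    [-0.005, 0, 0, 0, 0, 0],
    [-0.012, 0, 0, 0, 0, 0],
    [-0.025, 0, 0, 0, 0, 0],
    [-0.045, 0, 0, 0, 0, 0],
    [-0.07, 0, 0, 0, 0, 0],
    [-0.09, 0, 0, 0, 0, 0],
    [-0.1, 0, 0, 0, 0, 0],
    [-0.1, 0, 0, 0, 0, 0],
  ],
)

```text
time_s: 21.75
position: [0.6363, 0.2163, 0.1218]
tcp_rot: [[0.001, -0.032, -1.0], [0.001, -1.0, 0.032], [-1.0, -0.001, -0.001]]
contact_force: [0.0, -0.3, -2.5]
gripper_width: 0.0541
```

Run:
```python
from ik import *
st=obs();print(st['joints'])
c,im=snap('wrist','pics/w14.png');c,im=snap('side','pics/s14.png');crop(im,150,140,130,100,6,'pics/s14c.png')
```

```text
t 21.75 p [0.6363 0.2163 0.1218] F [ 0.0086 -0.2523 -2.493 ] w 0.0541
[0.2584 0.6845 1.3971 0.0004 1.0588 1.8605]
```

View pics/w14.png

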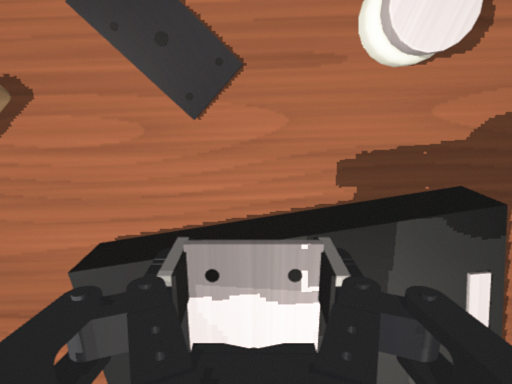

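View pics/s14c.png

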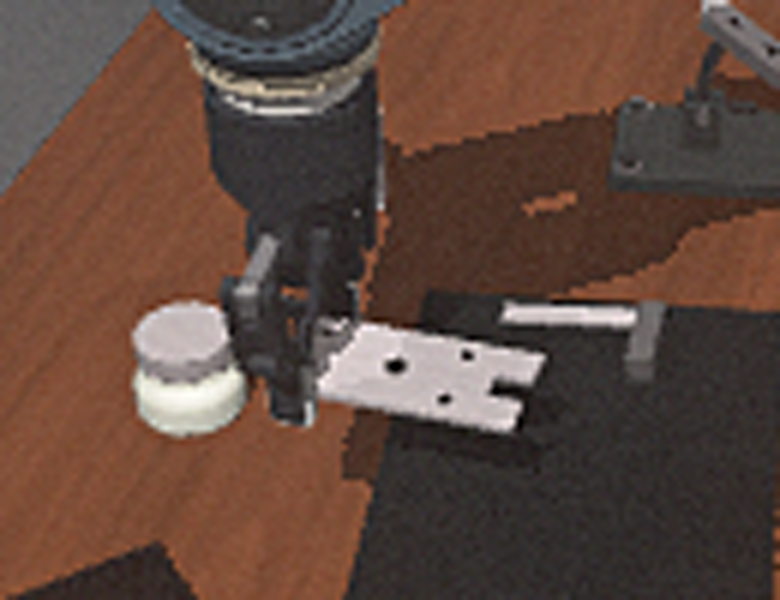

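Run:
```python
from ik import *
import json
from workcell import manip
st=obs(); c=manip.camera_model('wrist'); im=cv2.imread('pics/w14.png'); crop(im,160,225,190,130,4,'pics/w14c.png')
c11=json.load(open('w11.json'))
pl=lambda p:Rz(-.0322).T@(p-[.5909,.218,0])
for p in un([(285,235),(611,275)],205,85,8): print('hole plate frame',pl(onz(c11,p,.064)))
z=.064+st['position'][2]-.0412
for p in [(212,275.5),(295,275.5),(188,244),(320,244)]:
    w=onz(c,p,z); print('tool frame',st['tcp_rot'].T@(w-st['position']))
```

```text
t 21.85 p [0.6358 0.2162 0.1206] F [-0.2537 -0.604  -1.6906] w 0.0542
hole plate frame [0.0461 0.0169 0.064 ]
hole plate frame [ 0.0461 -0.0172  0.064 ]
tool frame [-0.0228 -0.0175 -0.0008]
tool frame [-0.0228  0.0166 -0.0008]
tool frame [-0.0228 -0.0265 -0.0149]
tool frame [-0.0228  0.0261 -0.0149]
```

View pics/w14c.png

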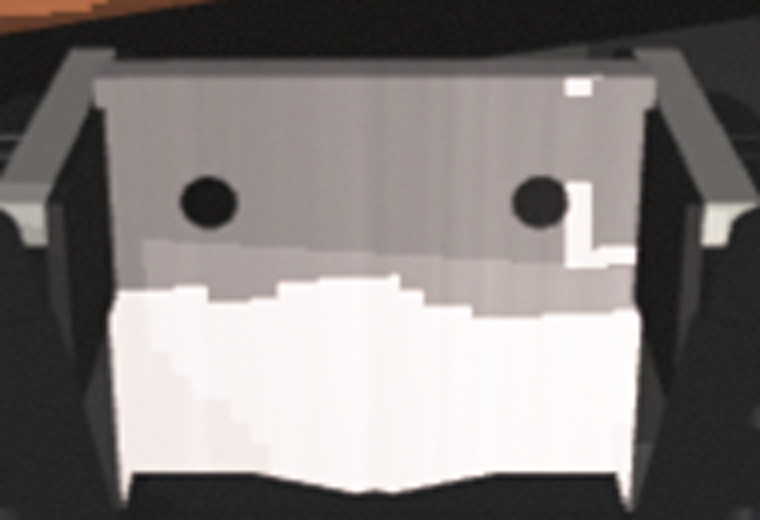

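```bash
cat > pl.py <<'E'
from ik import *
foot=np.array([.459,-.2163,.063]); YAW=.138; SL=.681
def tgt(dx,dy,dz,foot=foot,yaw=YAW,sl=SL,off=(-.0208,-.0003,.1053)):
    Rf=Rz(yaw)@Ro.from_euler('y',-sl).as_matrix()
    R=np.c_[-Rf[:,2],-Rf[:,1],-Rf[:,0]]
    n=foot+Rf@np.array([dx,dy,.002+dz]); return n-R@np.array(off),R
E
python3 - <<'E'
from pl import *
st=obs(); print(st['joints'])
for a in [(.02,0,.12),(.006,0,.05),(.005,0,0)]:
    p,R=tgt(*a); print(p,ik(p,R)[0]); 
p,R=tgt(.02,0,.12); plan(st,p,R)
for f in np.linspace(0,1,6):
    pp=st['position']*(1-f)+p*f; pp[2]=max(pp[2],.25)
    Rr=Ro.from_matrix(st['tcp_rot'])*Ro.from_rotvec(f*Ro.from_matrix(st['tcp_rot'].T@R).as_rotvec()); s=ik(pp,Rr.as_matrix())[0]; print(f,s)
E
```

```text
t 21.85 p [0.6358 0.2162 0.1206] F [-0.2537 -0.604  -1.6906] w 0.0542
[0.2584 0.6859 1.3979 0.0004 1.0585 1.8605]
[ 0.4924 -0.212   0.2205] [array([-0.7384,  0.1851,  2.08  ,  0.9592,  0.6322, -0.0352])]
[ 0.5252 -0.2074  0.1573] [array([-0.6781,  0.3443,  2.0709,  1.1713,  0.5211, -0.2375])]
[ 0.5556 -0.2032  0.1178] [array([-0.6281,  0.4569,  2.0314,  1.3198,  0.4675, -0.3622])]
row [-0.1249, 0.5406, 0.1624, -0.0519, 0.2165, -0.0183] rows>= 7.4
0.0 [array([0.2585, 0.5608, 1.2812, 0.0003, 1.3003, 1.8607])]
0.2 [array([ 0.1411,  0.3997,  1.5383, -0.0109,  1.0682,  1.7154])]
0.4 [array([-0.015 ,  0.2664,  1.7455,  0.036 ,  0.8591,  1.5019])]
0.6000000000000001 [array([-0.2191,  0.1675,  1.9047,  0.199 ,  0.6894,  1.1546])]
0.8 [array([-0.4688,  0.1187,  2.0094,  0.5244,  0.6127,  0.6278])]
1.0 [array([-0.7384,  0.1357,  2.0499,  0.8771,  0.6805,  0.0684])]
```

jog_arm(
  series=[
    [-0.05, 0, 0, 0, 0, 0],
    [-0.11, 0, 0, 0, 0, 0],
    [-0.15, 0.02, 0.005, 0, 0, 0],
    [-0.16, 0.06, 0.02, -0.005, 0.02, -0.002],
    [-0.16, 0.11, 0.035, -0.01, 0.04, -0.004],
    [-0.16, 0.16, 0.05, -0.015, 0.06, -0.005],
    [-0.16, 0.21, 0.065, -0.02, 0.08, -0.007],
    [-0.16, 0.25, 0.08, -0.025, 0.1, -0.008],
  ],
)

```text
time_s: 22.85
position: [0.5647, 0.017, 0.248]
tcp_rot: [[0.309, 0.05, -0.95], [0.027, -0.999, -0.043], [-0.951, -0.012, -0.31]]
contact_force: [1.1, 0.9, -2.1]
gripper_width: 0.0541
```

Run:
```python
from pl import *
st=obs(); print(st['joints'])
p,R=tgt(.02,0,.12); plan(st,p,R)
```

```text
t 22.85 p [0.5647 0.017  0.248 ] F [ 1.0755  0.9415 -2.1365] w 0.0541
[-0.0761  0.2244  1.8147  0.0709  0.7923  1.4051]
row [-0.003, 0.2817, 0.109, -0.0267, 0.1162, -0.0101] rows>= 3.9
```

jog_arm(
  series=[
    [-0.003, 0.05, 0.02, -0.005, 0.02, -0.002],
    [-0.003, 0.1, 0.04, -0.01, 0.04, -0.004],
    [-0.003, 0.15, 0.06, -0.015, 0.065, -0.006],
    [-0.003, 0.2, 0.08, -0.02, 0.085, -0.008],
    [-0.003, 0.25, 0.1, -0.025, 0.105, -0.01],
    [-0.003, 0.282, 0.109, -0.0267, 0.1162, -0.01],
    [-0.003, 0.282, 0.109, -0.0267, 0.1162, -0.01],
    [-0.003, 0.282, 0.109, -0.0267, 0.1162, -0.01],
  ],
)

```text
time_s: 23.85
position: [0.4922, -0.2119, 0.2201]
tcp_rot: [[0.623, 0.137, -0.77], [0.087, -0.991, -0.106], [-0.778, -0.001, -0.629]]
contact_force: [-0.7, -0.4, -2.3]
gripper_width: 0.0537
```

Run:
```python
from pl import *
st=obs(); print(st['joints'])
p,R=tgt(.02,0,.12); plan(st,p,R)
p,R=tgt(.008,0,.03); plan(st,p,R)
for n in ('wrist','side','scene'): c,im=snap(n,f'pics/{n}15.png')
im=cv2.imread('pics/side15.png'); crop(im,220,80,130,100,6,'pics/s15c.png')
im=cv2.imread('pics/scene15.png'); crop(im,150,90,130,100,6,'pics/v15c.png')
```

```text
t 23.85 p [ 0.4922 -0.2119  0.2201] F [-0.6851 -0.4433 -2.2626] w 0.0537
[-0.7383  0.1854  2.0801  0.9577  0.6322 -0.033 ]
row [-0.0003, 0.0001, -0.0005, -0.0003, 0.0004, 0.0001] rows>= 0.0
row [0.1123, 0.0002, 0.0144, -0.0003, 0.0004, 0.0001] rows>= 1.4
```

View pics/wrist15.png

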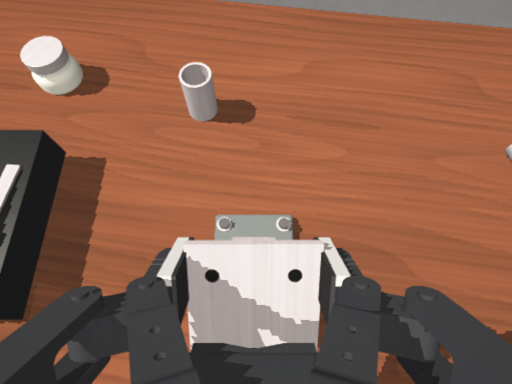

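View pics/s15c.png

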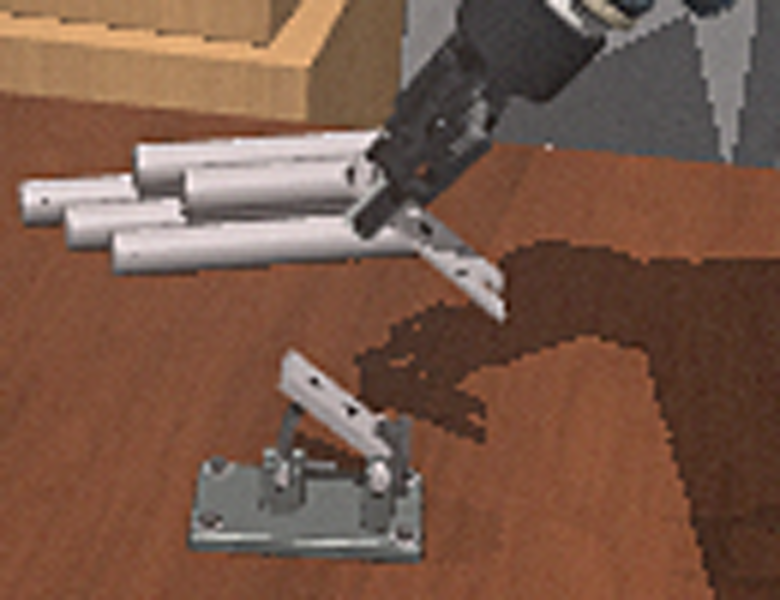

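View pics/v15c.png

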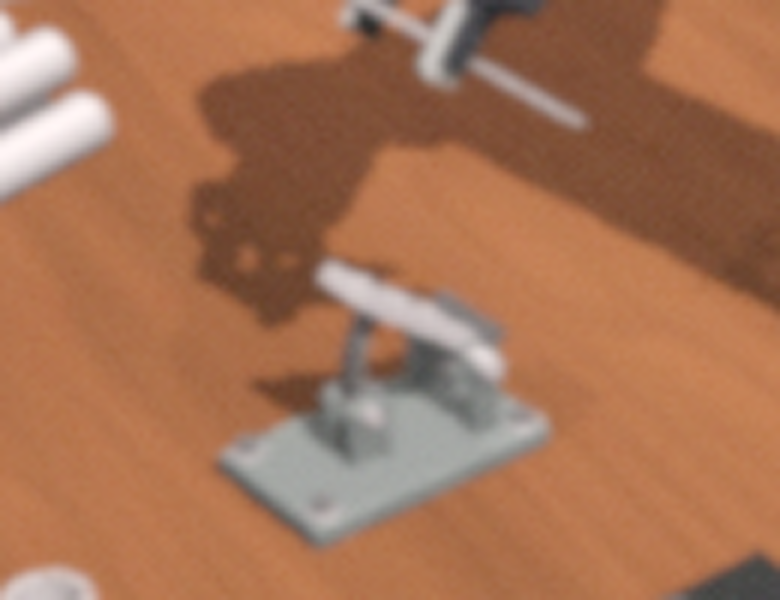

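Run:
```python
from pl import *
from workcell import manip
s=manip.camera_model('scene');d=manip.camera_model('side')
for sl in (.60,.681,.72):
  Rf=Rz(YAW)@Ro.from_euler('y',-sl).as_matrix()
  for nm,c,x0,y0,k in(('scene',s,150,90,6),('side',d,220,80,6)):
    P=proj(c,foot+np.array([(0,18,0),(0,-18,0),(85,18,0),(85,-18,0),(85,18,-10),(85,-18,-10),(0,25,10),(0,-25,10),(-8,25,10),(-8,-25,10)])/1e3@Rf.T)
    print(sl,nm,((P-[x0,y0]+.5)*k-.5).round().astype(int).tolist())
st=obs();p,R=st['position'],st['tcp_rot']
PP=np.array([(0,28),(0,-28),(120,28),(120,-28)])/1e3
T=np.array([[-.0208-.002,-.0003-b,.1053-a] for a,b in PP])
for nm,c in(('scene',s),('side',d)):
    P=proj(c,p+T@R.T); x0,y0=((150,90) if nm=='scene' else (220,80)); print('plate',nm,((P-[x0,y0]+.5)*6-.5).round().astype(int).tolist())
```

```text
0.6 scene [[477, 340], [434, 311], [360, 306], [318, 277], [352, 324], [310, 295], [493, 328], [434, 289], [504, 331], [445, 292]]
0.6 side [[390, 459], [391, 430], [281, 387], [284, 359], [272, 398], [275, 370], [400, 454], [400, 414], [410, 461], [410, 420]]
0.681 scene [[477, 340], [434, 311], [367, 293], [324, 264], [357, 311], [315, 282], [494, 328], [435, 289], [504, 332], [445, 294]]
0.681 side [[390, 459], [391, 430], [288, 380], [291, 351], [278, 390], [281, 362], [401, 455], [401, 414], [410, 462], [410, 422]]
0.72 scene [[477, 340], [434, 311], [370, 287], [327, 258], [360, 305], [317, 276], [495, 328], [436, 290], [504, 333], [445, 294]]
0.72 side [[390, 459], [391, 430], [292, 376], [295, 348], [281, 386], [284, 358], [401, 455], [402, 415], [410, 463], [411, 422]]
t 24.0 p [ 0.4927 -0.2112  0.2206] F [-0.5855  0.6514 -1.8318] w 0.0545
plate scene [[582, 120], [512, 81], [426, 33], [355, -7]]
plate side [[506, 317], [503, 274], [356, 193], [358, 153]]
```

The predicted corners of rest and plate match the pictures to about 3 enlarged pixels. I'm going down to 30 mm above the face.

jog_arm(
  series=[
    [0.03, 0, 0.004, 0, 0, 0],
    [0.07, 0, 0.009, 0, 0, 0],
    [0.1, 0, 0.013, 0, 0, 0],
    [0.112, 0, 0.014, 0, 0, 0],
    [0.112, 0, 0.014, 0, 0, 0],
  ],
)

```text
time_s: 24.62
position: [0.5401, -0.204, 0.1439]
tcp_rot: [[0.623, 0.14, -0.77], [0.088, -0.99, -0.108], [-0.777, -0.0, -0.629]]
contact_force: [0.8, -0.0, -1.8]
gripper_width: 0.0538
```

Run:
```python
from pl import *
st=obs()
for a in [(.006,0,.014),(.005,0,.0)]:
    p,R=tgt(*a); plan(st,p,R)
for n in ('wrist','side','scene'): c,im=snap(n,f'pics/{n}16.png')
im=cv2.imread('pics/side16.png'); crop(im,250,110,60,60,10,'pics/s16c.png')
im=cv2.imread('pics/scene16.png'); crop(im,180,105,75,60,10,'pics/v16c.png')
```

```text
t 24.625 p [ 0.5401 -0.204   0.1439] F [ 0.7844 -0.031  -1.8062] w 0.0538
row [0.02, 0.0016, 0.0042, 0.0005, 0.0002, 0.0006] rows>= 0.3
row [0.0375, 0.0017, 0.0054, 0.0005, 0.0002, 0.0006] rows>= 0.5
```

View pics/wrist16.png

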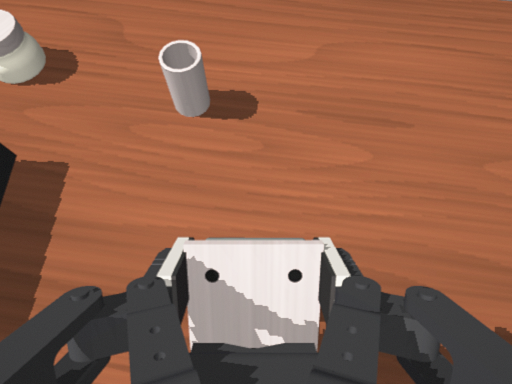

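View pics/s16c.png

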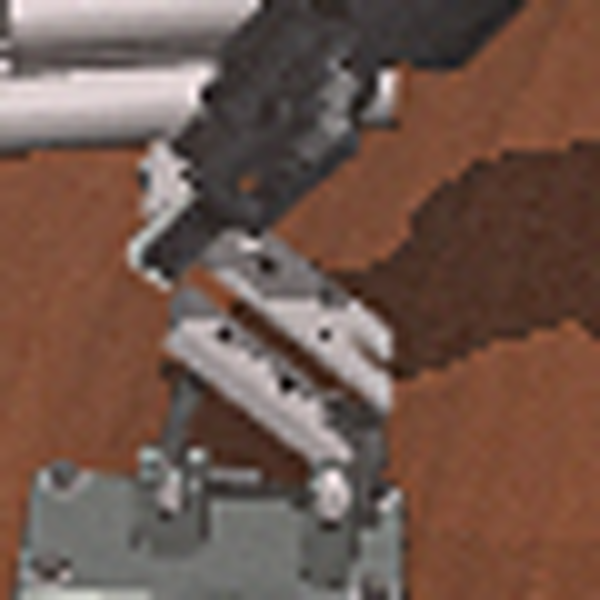

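View pics/v16c.png

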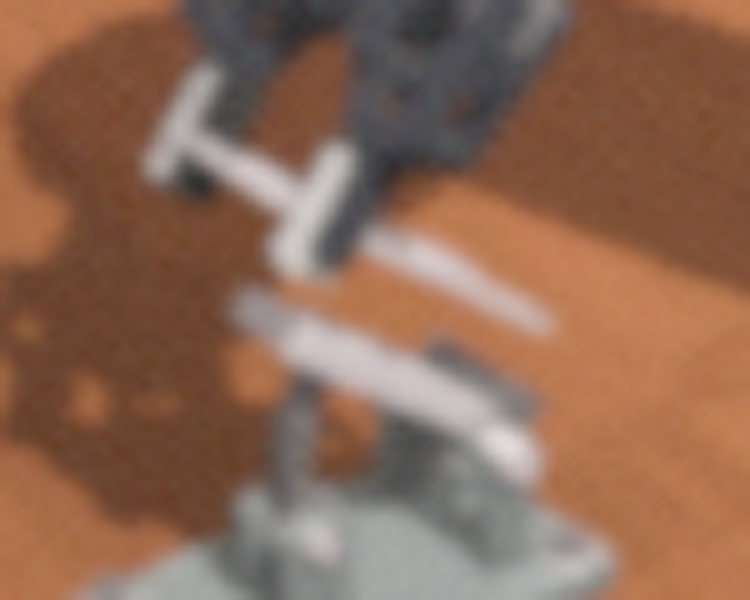

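jog_arm(
  series=[
    [0.008, 0.0016, 0.002, 0.0005, 0, 0.0006],
    [0.015, 0.0016, 0.003, 0.0005, 0, 0.0006],
    [0.02, 0.0016, 0.0042, 0.0005, 0, 0.0006],
    [0.02, 0.0016, 0.0042, 0.0005, 0, 0.0006],
    [0.02, 0.0016, 0.0042, 0.0005, 0, 0.0006],
  ],
)

```text
time_s: 25.4
position: [0.5475, -0.2049, 0.1302]
tcp_rot: [[0.624, 0.137, -0.769], [0.085, -0.991, -0.107], [-0.777, 0.001, -0.63]]
contact_force: [-0.3, 0.1, -2.2]
gripper_width: 0.0541
```

```bash
cat >> pl.py <<'E'
def now(st,off=(-.0208,-.0003,.1053)):
    Rf=Rz(YAW)@Ro.from_euler('y',-SL).as_matrix()
    n=st['position']+st['tcp_rot']@np.array(off); R=st['tcp_rot']
    print('notch in foot mm',(Rf.T@(n-foot)*1e3).round(2),'rot',Ro.from_matrix(Rf.T@np.c_[-R[:,2],-R[:,1],-R[:,0]]).as_rotvec(),'F in foot',Rf.T@st['contact_force'])
E
python3 - <<'E'
from pl import *
st=obs(); now(st)
for a in [(.006,0,.008),(.005,0,.0)]:
    p,R=tgt(*a); plan(st,p,R)
for n in ('side','scene'): c,im=snap(n,f'pics/{n}17.png')
im=cv2.imread('pics/side17.png'); crop(im,250,110,60,60,10,'pics/s17c.png')
E
```

```text
t 25.4 p [ 0.5475 -0.2049  0.1302] F [-0.3164  0.0916 -2.2451] w 0.0541
notch in foot mm [ 6.36 -0.6  16.81] rot [-0.0016 -0.0005  0.    ] F in foot [-1.6471  0.1342 -1.555 ]
row [0.0086, -0.0008, 0.0005, 0.0, -0.0002, -0.0005] rows>= 0.1
row [0.0186, -0.0008, 0.0017, 0.0, -0.0002, -0.0005] rows>= 0.2
```

View pics/s17c.png

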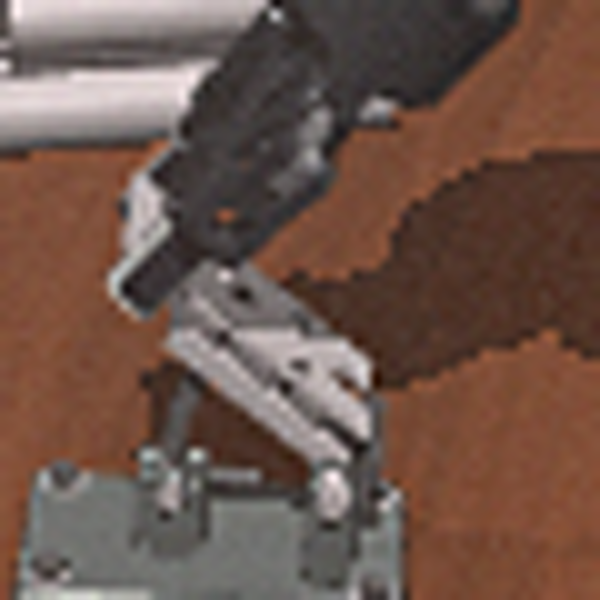

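jog_arm(
  series=[
    [0.004, -0.0008, 0.0004, 0, 0, -0.0005],
    [0.0086, -0.0008, 0.0005, 0, 0, -0.0005],
    [0.0086, -0.0008, 0.0005, 0, 0, -0.0005],
  ],
)

```text
time_s: 25.88
position: [0.5515, -0.2037, 0.1245]
tcp_rot: [[0.624, 0.138, -0.769], [0.087, -0.99, -0.107], [-0.777, -0.0, -0.63]]
contact_force: [-0.1, 0.5, -1.9]
gripper_width: 0.054
```

```bash
python3 -c "
from pl import *
st=obs(); now(st)
for a in [(.005,0,.004),(.005,0,.0)]:
    p,R=tgt(*a); plan(st,p,R)"
```

```text
t 25.875 p [ 0.5515 -0.2037  0.1245] F [-0.1366  0.4882 -1.8546] w 0.054
notch in foot mm [5.9  0.05 9.74] rot [ 0.0001 -0.0004  0.    ] F in foot [-1.2206  0.5023 -1.398 ]
row [0.0047, 0.0001, 0.0011, 0.0, -0.0001, 0.0] rows>= 0.1
row [0.0097, 0.0001, 0.0011, 0.0, -0.0001, 0.0] rows>= 0.1
```

jog_arm(
  series=[
    [0.0025, 0, 0.0006, 0, 0, 0],
    [0.0047, 0, 0.0011, 0, 0, 0],
    [0.0047, 0, 0.0011, 0, 0, 0],
  ],
)

```text
time_s: 26.25
position: [0.5531, -0.2034, 0.1208]
tcp_rot: [[0.624, 0.138, -0.769], [0.087, -0.99, -0.107], [-0.777, -0.0, -0.63]]
contact_force: [0.6, -0.2, -2.5]
gripper_width: 0.0541
```

jog_arm(
  series=[
    [0.0015, 0, 0, 0, 0, 0],
    [0.003, 0, 0, 0, 0, 0],
    [0.003, 0, 0, 0, 0, 0],
  ],
)

```text
time_s: 26.62
position: [0.5547, -0.2032, 0.1189]
tcp_rot: [[0.624, 0.138, -0.769], [0.087, -0.99, -0.107], [-0.777, -0.0, -0.63]]
contact_force: [-0.5, -0.2, -1.4]
gripper_width: 0.0541
```

Run:
```python
from pl import *
st=obs(); now(st)
for a in [(.004,0,.0),(.004,0,-.001)]:
    p,R=tgt(*a); plan(st,p,R)
for n in ('side','scene'): c,im=snap(n,f'pics/{n}18.png')
im=cv2.imread('pics/side18.png'); crop(im,250,110,60,60,10,'pics/s18c.png')
im=cv2.imread('pics/scene18.png'); crop(im,180,105,75,60,10,'pics/v18c.png')
```

```text
t 26.625 p [ 0.5547 -0.2032  0.1189] F [-0.4566 -0.2015 -1.4117] w 0.0541
notch in foot mm [4.9  0.11 3.42] rot [ 0.0003 -0.0002 -0.0001] F in foot [-1.2616 -0.1368 -0.7946]
row [0.0018, 0.0001, 0.0011, -0.0, -0.0001, 0.0001] rows>= 0.0
row [0.0031, 0.0001, 0.0011, -0.0, -0.0001, 0.0001] rows>= 0.0
```

View pics/s18c.png

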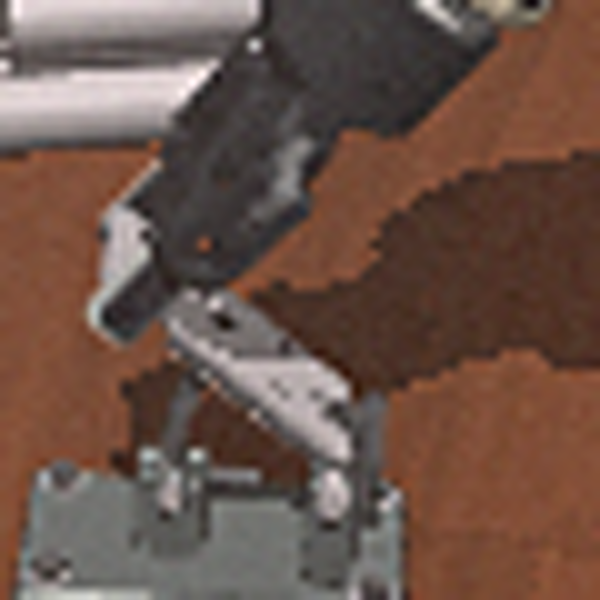

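View pics/v18c.png

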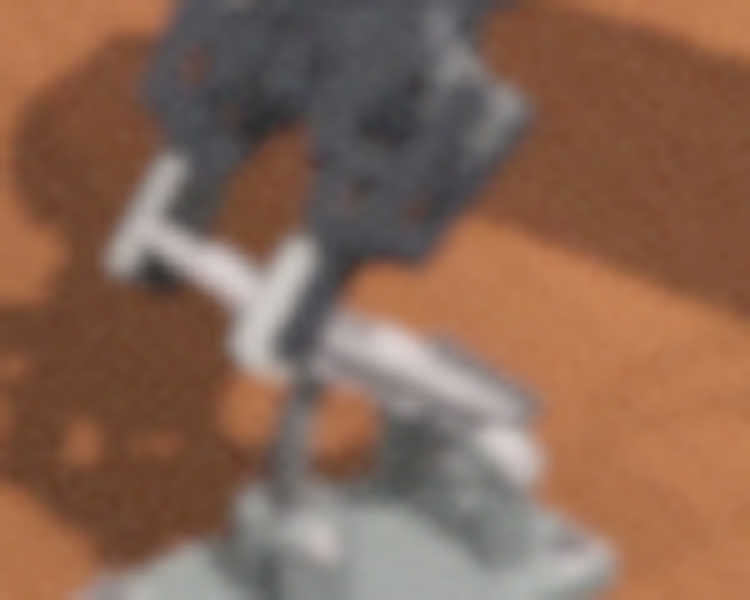

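The plate sits just above the face, with a small gap to the ledge. I'm feeling for contact with the face.

jog_arm(
  series=[
    [0.001, 0, 0.0005, 0, 0, 0],
    [0.0018, 0, 0.001, 0, 0, 0],
    [0.0018, 0, 0.001, 0, 0, 0],
  ],
)

```text
time_s: 27.1
position: [0.555, -0.2033, 0.1176]
tcp_rot: [[0.624, 0.138, -0.769], [0.087, -0.99, -0.107], [-0.777, -0.0, -0.63]]
contact_force: [-2.9, -0.0, 3.4]
gripper_width: 0.0541
```

jog_arm(
  series=[
    [0.0007, 0, 0, 0, 0, 0],
    [0.0012, 0, 0, 0, 0, 0],
    [0.0012, 0, 0, 0, 0, 0],
  ],
)

```text
time_s: 27.48
position: [0.5555, -0.2033, 0.1171]
tcp_rot: [[0.624, 0.138, -0.769], [0.087, -0.99, -0.107], [-0.776, 0.0, -0.63]]
contact_force: [-7.0, -0.8, 6.5]
gripper_width: 0.0541
```

```bash
python3 -c "
from pl import *
st=obs(); now(st)"
```

```text
t 27.475 p [ 0.5555 -0.2033  0.1171] F [-7.0391 -0.7991  6.5199] w 0.0541
notch in foot mm [ 4.38 -0.06  1.4 ] rot [-0.0002 -0.0008  0.0001] F in foot [-1.3976  0.1768  9.5242]
```

On the face (about 10 N normal). Now I slide down the slope towards the ledge.

jog_arm(
  series=[
    [0, 0, 0.0013, 0, 0, 0],
    [0, 0, 0.0025, 0, 0, 0],
    [0, 0, 0.0025, 0, 0, 0],
  ],
)

```text
time_s: 27.85
position: [0.5542, -0.2038, 0.1163]
tcp_rot: [[0.625, 0.137, -0.768], [0.086, -0.991, -0.107], [-0.776, 0.001, -0.631]]
contact_force: [-5.4, -1.0, 7.0]
gripper_width: 0.0542
```

```bash
python3 -c "
from pl import *
st=obs(); now(st)"
```

```text
t 27.85 p [ 0.5542 -0.2038  0.1163] F [-5.3584 -1.0433  6.9819] w 0.0542
notch in foot mm [ 2.87 -0.41  1.59] rot [-0.0009 -0.0017  0.0003] F in foot [ 0.1605 -0.2963  8.8563]
```

jog_arm(
  series=[
    [0, 0, 0.0013, 0, 0, 0],
    [0, 0, 0.0025, 0, 0, 0],
    [0, 0, 0.0025, 0, 0, 0],
  ],
)

```text
time_s: 28.22
position: [0.5529, -0.2042, 0.1155]
tcp_rot: [[0.626, 0.137, -0.768], [0.085, -0.991, -0.107], [-0.775, 0.001, -0.631]]
contact_force: [-4.5, -1.5, 6.9]
gripper_width: 0.0542
```

Run:
```python
from pl import *
st=obs(); now(st)
for n in ('side','scene'): c,im=snap(n,f'pics/{n}19.png')
im=cv2.imread('pics/side19.png'); crop(im,250,110,60,60,10,'pics/s19c.png')
```

```text
t 28.225 p [ 0.5529 -0.2042  0.1155] F [-4.5403 -1.5429  6.9307] w 0.0542
notch in foot mm [ 1.22 -0.68  1.74] rot [-0.0014 -0.0024  0.0004] F in foot [ 0.7044 -0.9036  8.3497]
```

View pics/s19c.png

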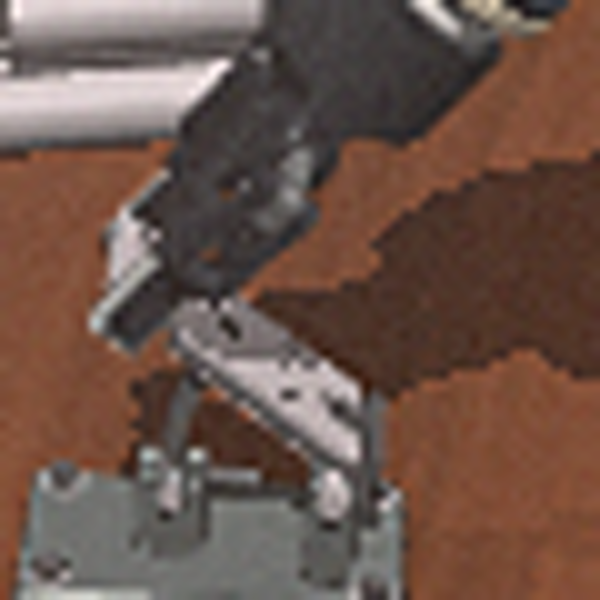

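jog_arm(
  series=[
    [0, 0, 0.0013, 0, 0, 0],
    [0, 0, 0.0025, 0, 0, 0],
    [0, 0, 0.0025, 0, 0, 0],
  ],
)

```text
time_s: 28.7
position: [0.5517, -0.2047, 0.1148]
tcp_rot: [[0.626, 0.137, -0.767], [0.085, -0.991, -0.107], [-0.775, 0.002, -0.632]]
contact_force: [-1.9, -0.2, 5.6]
gripper_width: 0.0539
```

```bash
python3 -c "
from pl import *
st=obs(); now(st)"
```

```text
t 28.7 p [ 0.5517 -0.2047  0.1148] F [-1.9235 -0.1962  5.5823] w 0.0539
notch in foot mm [-0.21 -0.99  1.84] rot [-0.0019 -0.0034  0.0006] F in foot [2.0132 0.0703 5.5536]
```

Ledge contact is starting: the force along the slope went from -1.3 N to +2 N. Releasing with a modest opening.

jog_arm(
  series=[
    [0, 0, 0, 0, 0, 0],
    [0, 0, 0, 0, 0, 0],
    [0, 0, 0, 0, 0, 0],
    [0, 0, 0, 0, 0, 0],
  ],
  claw=0.18,
)

```text
time_s: 29.2
position: [0.5517, -0.2046, 0.1147]
tcp_rot: [[0.626, 0.137, -0.767], [0.085, -0.991, -0.107], [-0.775, 0.002, -0.632]]
contact_force: [0.6, 0.2, -0.5]
gripper_width: 0.0701
```

Run:
```python
from pl import *
st=obs(); now(st)
for n in ('side','scene','wrist'): c,im=snap(n,f'pics/{n}20.png')
im=cv2.imread('pics/side20.png'); crop(im,250,110,60,60,10,'pics/s20c.png')
```

```text
t 29.2 p [ 0.5517 -0.2046  0.1147] F [ 0.5948  0.2277 -0.5059] w 0.0701
notch in foot mm [-0.28 -0.92  1.8 ] rot [-0.0018 -0.0033  0.0006] F in foot [ 0.1635  0.1437 -0.7837]
```

View pics/s20c.png

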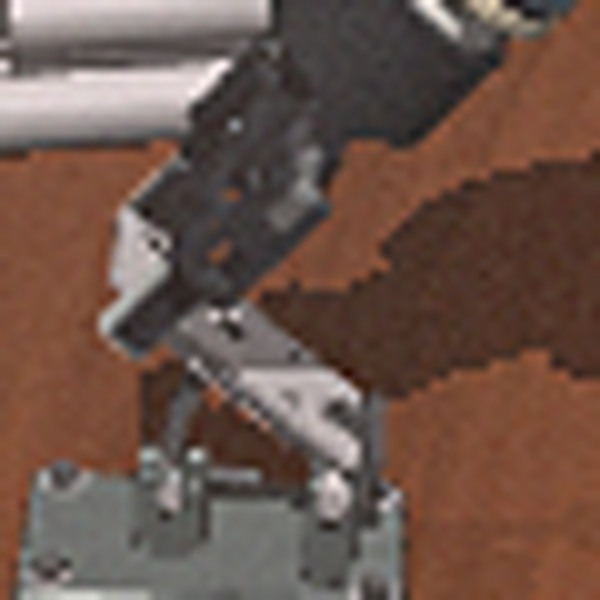

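View pics/wrist20.png

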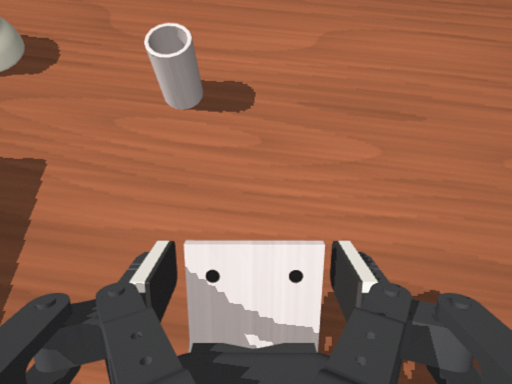

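It's released, with gaps visible on both sides of the plate (wrist 175–185 and 325–335). Now I retreat square to the face.

jog_arm(
  series=[
    [-0.015, 0, 0, 0, 0, 0],
    [-0.04, 0, 0, 0, 0, 0],
    [-0.08, 0, 0, 0, 0, 0],
    [-0.12, 0, 0, 0, 0, 0],
    [-0.15, 0, 0, 0, 0, 0],
    [-0.15, 0, 0, 0, 0, 0],
  ],
)

```text
time_s: 30.1
position: [0.4761, -0.2155, 0.2092]
tcp_rot: [[0.628, 0.136, -0.766], [0.083, -0.991, -0.108], [-0.774, 0.004, -0.633]]
contact_force: [-0.0, -0.1, -0.5]
gripper_width: 0.0701
```

Run:
```python
from pl import *
st=obs()
plan(st,[.36,-.235,.22],Rt(.14,.65))
```

```text
t 30.1 p [ 0.4761 -0.2155  0.2092] F [-0.0097 -0.0632 -0.4579] w 0.0701
row [-0.1036, 0.0045, 0.1053, -0.0002, -0.0114, -0.0018] rows>= 1.9
```

jog_arm(
  series=[
    [-0.05, 0.002, 0.03, 0, 0, 0],
    [-0.1036, 0.0045, 0.08, 0, -0.011, -0.002],
    [-0.1036, 0.0045, 0.1053, 0, -0.011, -0.002],
    [-0.1036, 0.0045, 0.1053, 0, -0.011, -0.002],
    [-0.1036, 0.0045, 0.1053, 0, -0.011, -0.002],
  ],
)

```text
time_s: 30.72
position: [0.3607, -0.235, 0.22]
tcp_rot: [[0.6, 0.14, -0.788], [0.086, -0.99, -0.11], [-0.795, -0.001, -0.606]]
contact_force: [0.6, -0.1, 0.2]
gripper_width: 0.0698
```

Run:
```python
from pl import *
import json
st=obs()
for n in ('side','scene'): c,im=snap(n,f'pics/{n}21.png')
crop(im,180,105,75,60,10,'pics/v21c.png')
c,im=snap('wrist','pics/w21.png'); json.dump({k:np.array(v).tolist() for k,v in c.items()},open('w21.json','w'))
crop(im,190,75,120,100,6,'pics/w21a.png'); crop(im,200,140,100,80,8,'pics/w21b.png')
```

```text
t 30.725 p [ 0.3607 -0.235   0.22  ] F [ 0.5557 -0.1187  0.1999] w 0.0698
```

View pics/w21.png

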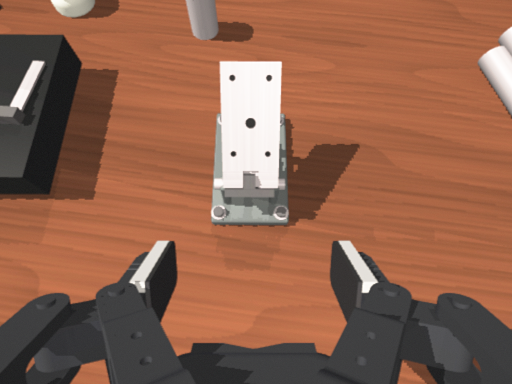

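View pics/w21b.png

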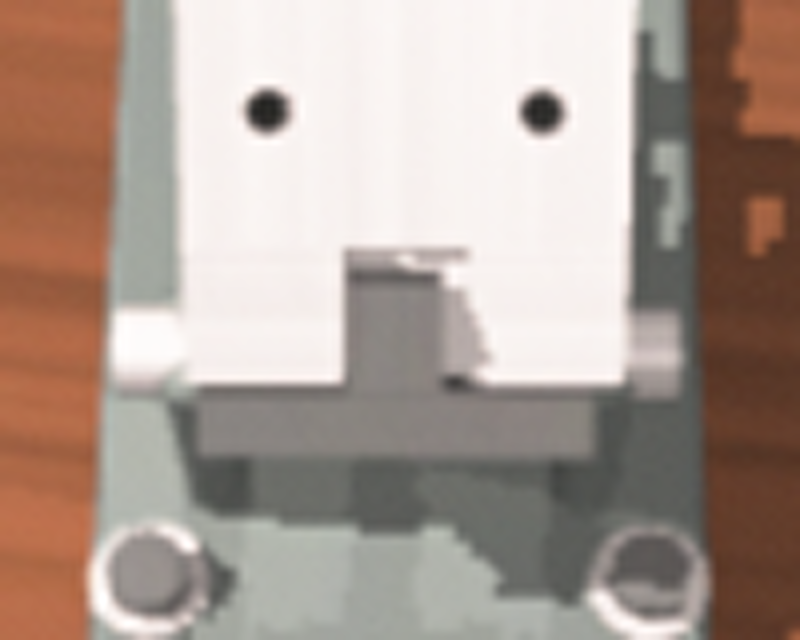

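View pics/v21c.png

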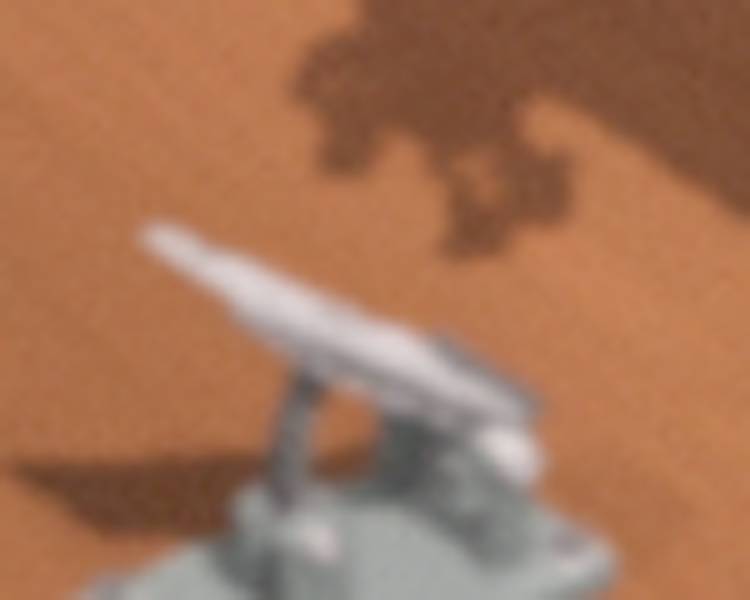

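View pics/scene21.png

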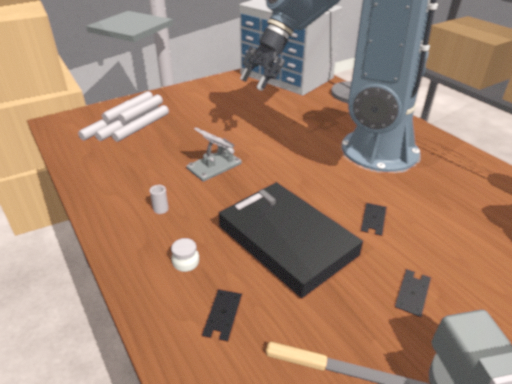

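The plate lies flat on the rest with its notch around the key (crop 347–467 against key 347–442, about 1.3 mm off centre). Its prong ends are at the ledge (row 385), and the bystanders look unmoved. Handing in.

Run:
```python
from workcell import manip
print(manip.job_done()); print(manip.observe()['time_s'])
```

```text
the job is handed in; nothing more can be done
None
the job is handed in; nothing more can be done
```

The plate is on the brazing fixture's rest, released, and the job is handed in. No verdict came back; the clock read about 31 s of the 59 s allowed at the last check.

**What I did:**
- **Slide:** I pushed the plate with the open fingers on its two prongs until the plain end stuck out about 37 mm over the granite edge.
- **Change of plan:** I first meant to grip it from the end with the tool horizontal. The tin stood in the way from one side, and the wrist would have hit the bench at plate height. I gripped the overhanging end across its 56 mm width instead, with the tool pointing down.
- **Place:** I lifted it level, carried it over, lowered it square to the face with the notch over the key, slid it down to the ledge and let go.

**Last checks:**
- **Seating:** The last close picture shows the plate pointing up the slope with the notch around the key and the prong ends against the ledge. It sits about 1 to 1.6 mm off centre sideways, within the 4 mm allowed. The side-on view shows it flat on the face.
- **Release:** The tool is well clear, with no load on it.
- **Bystanders:** The square, tin and tube shell look unmoved; I judged this by eye and did not measure them again.
- **Disagreement:** The two close views gave slopes of 39.7° and 37.4°. The combined fit of 39.0° matched the other cameras and the contact with the face.

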